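# Reassemble the stove burner

### The arm

A 6-joint arm with a two-finger parallel gripper is mounted at the origin on the work surface. World frame = base frame: x ahead of the robot, y to its left, z up, the work surface at z = 0. Lengths are in mm, angles in rad, forces in N, time in s.
With the tool pointing down it reaches from about 350 to 975 mm from the base axis. Payload 7.1 kg.
Tool frame: the origin (TCP) lies between the finger pads; the fingertips stand 19 mm ahead of it and the grasp point (between the pads) is the TCP; y points along the fingers, z is the direction in which the jaws open and shut, and the axes are right-handed (so a half turn about y gives the same grasp; the last joint's range is limited). The gripper opens to 88 mm and grips with 3 to 60 N. Pads are 20 mm wide; open, the fingers measure 115 mm over their backs; the gripper's body (75 mm by 178 mm) begins 61 mm behind the grasp point.
Start: joints at [1.249, 0.423, 1.63, -0, 1.089, -0.019], TCP at [186.339, 596.559, 241.675] pointing down, gripper open.
Joint ranges: [-3, 3], [-0.9, 2.11], [0.09, 2.58], [-1.31, 4.45], [0.11, 2.69], [-2.54, 2.54]. Speed limits (rad/s): [2.39, 2.39, 3.01, 3.14, 3.14, 3.14].

### API

Orientations are given as a rotation vector (axis times angle).
In Python, from workcell import ctrl gives the robot as it stands.
- The arm moves only by the tool servo_tool, never from a script. Its argument "moves" is text: rows parted by semicolons, each of 6 numbers parted by spaces: the shift along the world's x, y, z in m, then the turn, a rotation vector about the world's x, y, z in degrees. A call has 1 to 8 rows; each row is the pose to reach, as a shift and turn from the pose commanded when the call began; what a row does not reach only later rows make up. A row lasts 1/8 s, in which the tool goes at most 62.5 mm and 10.7 degrees, less where a joint would pass 70% of its speed; a pose out of reach is approached as far as the arm can. A call with a gripper value outside its range is refused whole. "hand" is the closure in counts, from 0 (fully open) to 255 (shut), set as the call begins (left out, the last holds). The fingers move at their own pace and stop on an object; the grip force is fixed at half the most. Time passes only in rows, so rows that repeat a pose let the fingers close. It gives the time, the measured TCP pose, the force and the opening at its end, in the units of the state.
- ctrl.get_obs(): the state, without advancing time (a new reading comes with each control period).
- ctrl.get_image(name): name is "scene" or "top"; returns a dict with "pixels" (420x560x3 uint8, red, green, blue), "depth" (420x560 float32, mm along the optical axis (not along the pixel's ray), 0 where there is no reading), "vertical_fov" (degrees; the focal length in pixels is half the picture's height over the tangent of half this angle, whatever the lens; pixels are square), "cx", "cy" (the principal point, pixels), "k1" (the pictures are not rectified: a ray, as slopes to the right and down, at radius r is drawn at 1 + k1 r^2 times it, then the intrinsics apply), "xyz" and "attitude" of the camera in the world. Camera axes: x right, y up, looking along -z (the intrinsics and any distortion apply to the point x, -y, -z); pixel columns grow to the right and rows downward; lengths in mm; the calibration is good to about 2 mm. A picture is of the moment at which its call begins.
- ctrl.close_job(): hands the job in, once; it reports no verdict.
The state is a dict: "t": time; "qpos": joint angles; "qvel": joint speeds; "joint_torque": joint torques, N m; "ee_pos": TCP position; "orientation": TCP orientation; "ft_force": force on the tool from outside, world axes, zero at the start; "moment": the same for the moment, N m; "width": finger opening in mm.
Only numpy, scipy, OpenCV 4.12 (cv2) and the standard library are available. Lean on these libraries where they do the work, as an engineer would, in place of code of your own. Each camera call takes 0.05 s, during which the arm holds its last target.

### The job

The washed burner parts are drying on the bamboo trivet: put the stove's burner back together. Take the crown (the aluminium head with the neck below it); the neck is a tight fit and the burner cup stands a little off-centre, so tip the crown well over, hook the low edge of its neck into the cup first, then straighten it and let it slide fully home, going by feel and never forcing it. Then lay the cap centred and flat on the crown, and leave the other things on the counter where they stand.

Things in the scene. Friction and masses are not known exactly. Their poses are not given: they have to be found in the camera images.
- crown: Burner crown, plain aluminium, about 0.13 kg: a round head (diameter 56, 18 high, flame ports round it) on a straight neck (diameter 18, 28 long, square unchamfered end); 46 mm high, alike all round. Starts upright, standing on its neck on the trivet. Origin: centre of the neck's lower end, z up through the head, whose side runs from z = 28 to 46 mm.
- crown_top (a point): Centre of the crown's top face, 46 mm above its origin, in the mouth of a round recess 34 mm across and 9 mm deep that takes the cap's boss.
- cap: Burner cap, about 0.12 kg: dark enamelled steel disc (diameter 62, 6 thick) with a round boss (diameter 27, 7 long) under its middle. Starts on the trivet, standing on its boss. Origin: centre of the boss's lower end, z up; the disc runs from z = 7 to 13 mm. Seated, its origin is 39 mm above the crown's and the disc overhangs the crown's head by 3 mm all round.
- trivet: Bamboo trivet, 260 x 170 x 12 mm, fixed, long side along its own x. Origin at the centre of its underside. The crown and the cap stand on its top (z = 12 mm), one near each end, which at which end varies.
- stove: Single-burner table-top gas stove, 300 x 290 mm, fixed, steel top 80 mm above the counter; origin at the centre of its underside, x towards its back (knob at -x). The burner cup stands near the middle of the top, in the opening of a drip pan with a 5 mm lip at 104 mm radius; a spark electrode (8 mm thick, tip 112 mm above the counter) stands 50 mm behind the middle (+x).
- burner (a point): Middle of the stove, at the height of the burner cup's mouth (112 mm above the counter), axes as the stove's. The cup: outer diameter 40, 32 high above the stove top, flange at its foot 68 wide, 7 high; bore diameter 19, unchamfered, 29 deep. It stands upright and rigid on its gas tube, its axis 4.5 to 7 mm off this point in any direction, not reported: find it by feel or by sight.
- kaldero: Aluminium pot, 200 mm across and 108 mm high with a closed hinged glass lid with a black knob (147 mm high in all), two side handles. Origin at the centre of its underside. Bystander.
- cruet: Glass cruet with a black twist cap, 64 mm across, 134 mm high; origin at the centre of its underside. Bystander.
- measuring_cup: Stainless measuring cup, 72 mm across, 55 mm high, with a flat handle along its +x reaching 120 mm from its axis; origin at the centre of its underside. Bystander.
- ladle: Red silicone ladle lying on the counter along its own x, 300 mm long, bowl 80 mm wide and 34 mm high at +x; origin near the middle of its length. Bystander.
- pan_support: Dark steel pan support of the stove, 216 mm across, 34 mm high, lying on the counter; origin at the centre of its underside. Bystander.
- salt_jar: Glass jar with a steel lid, 60 mm across, 95 mm high; origin at the centre of its underside. Bystander.
Mind the look-alikes: they are no part of the job. There is more than one size of the crown; the one meant has the size given above.

How it is judged:
By the outcome, as a careful person would: the job done as asked, in the order asked, and still so for the second after the job is handed in, with the robot touching nothing.
It also fails if it takes over 67 s, if anything falls off the work surface, if the arm or the gripper's body presses on something with over 40 N, if the wrist force passes 120 N, or if a joint passes its speed limit or range.

## Working session

There is one attempt and no reset: what is moved stays moved. The work goes in short steps, Python scripts to look and compute and a tool call to move; the robot and the scene stay as the last step left them, time stands still between calls to the robot, and variables do not carry over. Pictures are saved under pics/ and viewed, and the job is handed in when it is done.

Besides the shell and the picture viewer there is one more tool, called after "Request:" as name(argument=value, ...) on one line, values as JSON. servo_tool: Moves the arm, as the interface text tells. Its arguments: {"type":"object","properties":{"moves":{"type":"string"},"hand":{"type":"number"}},"required":["moves"]}

```bash
ls; mkdir -p pics; cat > h.py <<'E'
import numpy as np, cv2
from scipy.spatial.transform import Rotation as R
from workcell import ctrl
def grab(n):
    im=ctrl.get_image(n); np.savez('%s.npz'%n,**{k:np.array(v) for k,v in im.items()}); return im
def load(n):
    d=np.load('%s.npz'%n); return {k:d[k] for k in d.files}
def rot(im):
    a=np.array(im['attitude'],float)
    return a if a.shape==(3,3) else R.from_rotvec(a).as_matrix()
def rays(im,uv):
    uv=np.atleast_2d(np.array(uv,float)); f=210/np.tan(np.radians(float(im['vertical_fov']))/2)
    K=np.array([[f,0,float(im['cx'])],[0,f,float(im['cy'])],[0,0,1]])
    p=(uv-[K[0,2],K[1,2]])/f; k=float(im['k1']); q=p.copy()
    for _ in range(30): q=p/(1+k*(q**2).sum(1,keepdims=True))
    return np.c_[q[:,0],-q[:,1],-np.ones(len(q))]
def onplane(im,uv,z):
    d=rays(im,uv)@rot(im).T; o=np.array(im['xyz'],float)
    return o+d*((z-o[2])/d[:,2])[:,None]
def cloud(im):
    h,w=im['depth'].shape; v,u=np.mgrid[:h,:w]
    d=rays(im,np.c_[u.ravel(),v.ravel()])*im['depth'].reshape(-1,1)
    return (d@rot(im).T+np.array(im['xyz'],float)).reshape(h,w,3)
def proj(im,P):
    c=(np.atleast_2d(P)-np.array(im['xyz'],float))@rot(im); f=210/np.tan(np.radians(float(im['vertical_fov']))/2)
    p=np.c_[c[:,0]/-c[:,2],-c[:,1]/-c[:,2]]; p=p*(1+float(im['k1'])*(p**2).sum(1,keepdims=True))
    return p*f+[float(im['cx']),float(im['cy'])]
def save(name,px,scale=1): cv2.imwrite('pics/'+name,cv2.resize(px[:,:,::-1],None,fx=scale,fy=scale,interpolation=cv2.INTER_CUBIC))
E
python3 - <<'E'
from h import *
for n in('scene','top'):
    im=grab(n); save(n+'0.png',im['pixels']); print(n,{k:im[k] for k in im if k not in('pixels','depth')})
print(ctrl.get_obs())
E
```

```text
pics
scene {'vertical_fov': 55.97318791237663, 'cx': 286.94494838932064, 'cy': 217.39097738845905, 'k1': -0.07063464712588179, 'xyz': array([1739.57033212,  286.88426172,  887.18494539]), 'attitude': array([0.72036201, 0.90535231, 1.67283844])}
top {'vertical_fov': 50.57095132611617, 'cx': 280.72278632253756, 'cy': 214.28334482571168, 'k1': 0.043340675427779064, 'xyz': array([ 432.15926949,  -35.21796093, 1392.09702005]), 'attitude': array([ 0.06358739, -0.06807769, -1.56108952])}
{'t': 0.1, 'qpos': array([ 1.24899138e+00,  4.23773506e-01,  1.63061919e+00, -3.49234825e-05,
        1.08861760e+00, -1.89917600e-02]), 'qvel': array([-0.00017016, -0.00197532, -0.00203203,  0.00051563, -0.00100277,
       -0.00055649]), 'joint_torque': array([ 9.08239781e-05, -5.45612454e+01, -2.74325091e+01,  6.44233287e-02,
        1.88053132e-02, -1.11071284e-05]), 'ee_pos': array([186.20339631, 596.10545122, 240.97154272]), 'orientation': array([-1.55910465,  0.2378631 , -0.23753227]), 'ft_force': array([-0.14447977, -0.18701164, -0.5555878 ]), 'moment': array([0.00235631, 0.01110013, 0.01916471]), 'width': 88.20635685878473}
```

View pics/scene0.png

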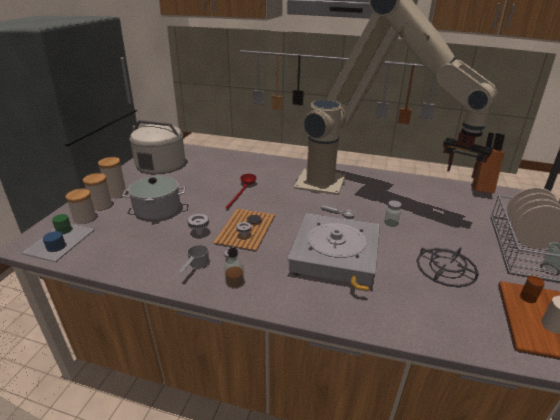

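View pics/top0.png

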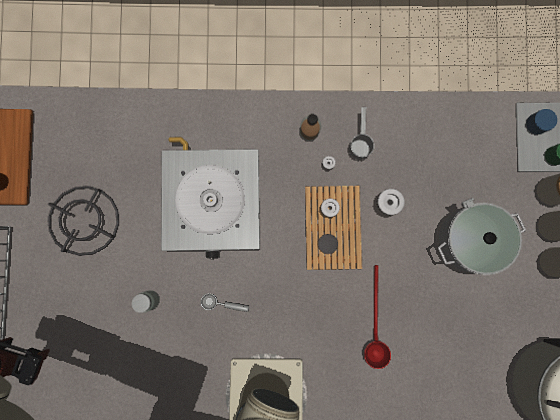

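The top view shows the trivet near (333,227). Crown candidates are the ring on the trivet at (330,208), a small one at (329,162) and a big one at (391,202). The cap candidate is the dark disc at (328,244). The burner is at (211,199). Next I'll crop and measure.

```bash
python3 - <<'E'
from h import *
t=load('top'); s=load('scene')
a=cv2.resize(t['pixels'][140:280,290:420],None,fx=3,fy=3,interpolation=cv2.INTER_CUBIC)
b=cv2.resize(t['pixels'][140:265,150:270],None,fx=3.36,fy=3.36,interpolation=cv2.INTER_CUBIC)
H=420; save('crop_t.png',np.hstack([a[:H],b[:H]]))
a=cv2.resize(s['pixels'][200:270,180:260],None,fx=5,fy=5,interpolation=cv2.INTER_CUBIC)
b=cv2.resize(s['pixels'][210:280,285:385],None,fx=4,fy=4,interpolation=cv2.INTER_CUBIC)
b=cv2.copyMakeBorder(b,0,350-b.shape[0],0,0,0)
save('crop_s.png',np.hstack([a,b]))
for n,im in(('top',t),('scene',s)):
    c=cloud(im); 
    for nm,(u,v) in {'top':{'crown':(322,208),'cap':(328,244),'small':(324,162),'big':(382,202),'stovetop':(170,160),'cup':(205,199),'counter':(280,250)},'scene':{'crown':(238,226),'cap':(255,219),'stove':(305,262)}}[n].items(): print(n,nm,c[v,u].round(1))
E
```

```text
top crown [ 564.2 -162.6   61. ]
top cap [ 457.  -184.3   26. ]
top small [ 710.1 -171.2   33.4]
top big [ 583.6 -342.2   63.4]
top stovetop [701.4 292.1  83. ]
top cup [582.1 180.7 113.5]
top counter [437.4 -37.4   0.8]
scene crown [ 577.7 -205.7   58.5]
scene cap [ 465.6 -177.3   27.6]
scene stove [736.9  91.9  76. ]
```

```bash
python3 - <<'E'
from h import *
t=load('top'); c=cloud(t)
Z=c[:,:,2]
def blob(lo,hi,box):
    m=np.zeros(Z.shape,np.uint8); u0,u1,v0,v1=box
    m[v0:v1,u0:u1]=((Z>lo)&(Z<hi))[v0:v1,u0:u1]
    cs,_=cv2.findContours(m,cv2.RETR_EXTERNAL,cv2.CHAIN_APPROX_NONE)
    for k in cs:
        if len(k)<12: continue
        (x,y),ax,an=cv2.fitEllipse(k); print(box,len(k),(round(x,1),round(y,1)),np.round(ax,1)); 
        P=c[:,:,:][m>0]; print('  z med',np.median(P[:,2]).round(1),'on plane',onplane(t,(x,y),np.median(P[:,2])).round(1),'diam',np.round(np.array(ax)*np.median(t['depth'][m>0])/(210/np.tan(np.radians(float(t['vertical_fov']))/2)),1))
blob(45,70,(305,362,186,230)); blob(18,40,(305,362,228,268)); blob(20,80,(318,342,150,175)); blob(20,90,(370,412,182,222)); blob(104,125,(195,228,185,214)); blob(70,90,(155,265,145,255))
E
```

```text
(305, 362, 186, 230) 52 (329.5, 207.5) [17.7 18. ]
  z med 56.1 on plane [[ 566.3 -185.7   56.1]] diam [53.6 54.4]
(305, 362, 228, 268) 56 (327.5, 243.7) [19.3 19.6]
  z med 25.2 on plane [[ 458.  -182.8   25.2]] diam [59.4 60.1]
(318, 342, 150, 175) 37 (328.1, 162.7) [12.2 13. ]
  z med 31.7 on plane [[ 708.5 -184.    31.7]] diam [37.7 40.5]
(370, 412, 182, 222) 78 (390.0, 202.0) [26.3 28.3]
  z med 62.3 on plane [[ 584.1 -366.5   62.3]] diam [79.1 85.4]
(195, 228, 185, 214) 37 (209.4, 199.2) [12.9 13.4]
  z med 112.0 on plane [[581.7 168.3 112. ]] diam [37.3 38.7]
(155, 265, 145, 255) 391 (209.9, 200.1) [113.9 117.9]
  z med 81.1 on plane [[582.9 171.8  81.1]] diam [337.8 349.4]
```

View pics/crop_t.png

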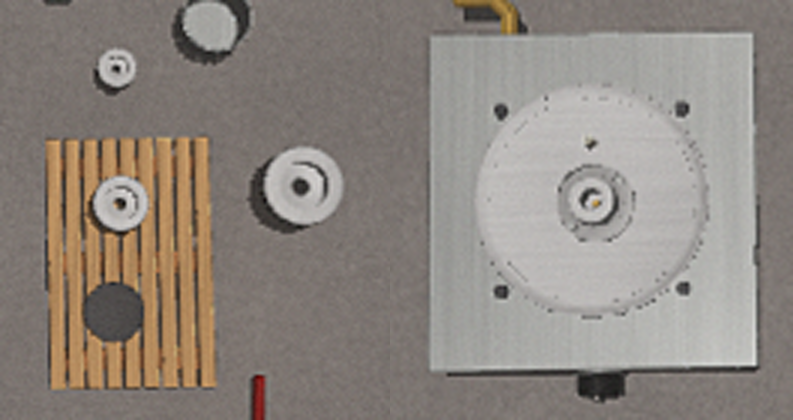

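View pics/crop_s.png

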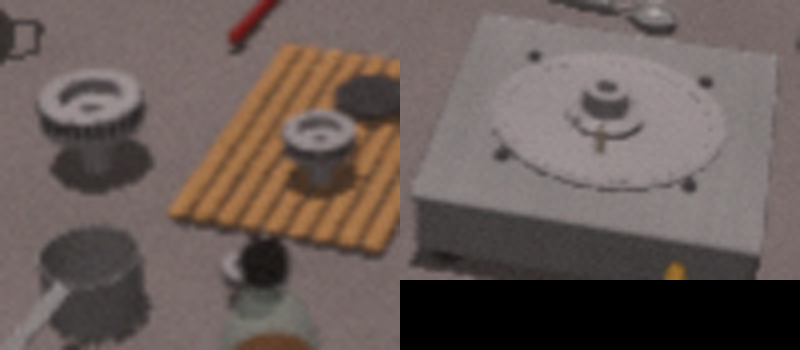

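```bash
python3 - <<'E'
from h import *
ims={'top':load('top'),'scene':load('scene')}
tiles=[]
for n,(u,v) in (('top',(210,199)),('top',(329,207)),('scene',(336,233)),('scene',(244,228))):
    w=20; p=ims[n]['pixels'][v-w:v+w,u-w:u+w]; p=cv2.resize(p,(390,290 if 0 else 390),interpolation=cv2.INTER_NEAREST)
    p=cv2.convertScaleAbs(p,alpha=1.3); tiles.append(p)
g=np.vstack([np.hstack(tiles[:2]),np.hstack(tiles[2:])]); g=cv2.resize(g,(600,600)); save('z.png',g)
# gradients: circle estimation in rectified (plane) view
def rect(n,z,c,half=45,res=0.5):
    im=ims[n]; xs=np.arange(-half,half,res); X,Y=np.meshgrid(xs,xs,indexing='ij')
    P=np.c_[c[0]+X.ravel(),c[1]+Y.ravel(),np.full(X.size,z)]
    uv=proj(im,P).astype(np.float32).reshape(X.shape+(2,))
    return cv2.remap(im['pixels'],uv[...,0],uv[...,1],cv2.INTER_CUBIC)
o=[]
for n in ims:
    for z,c in ((112,(582,168)),(58,(566,-186))):
        r=rect(n,z,c); r=cv2.resize(r[::-1,::-1],(300,300)); cv2.line(r,(150,0),(150,299),(255,0,0),1); cv2.line(r,(0,150),(299,150),(255,0,0),1)
        rad=int((20 if z==112 else 28)/90*300); cv2.circle(r,(150,150),rad,(0,255,0),1); o.append(r)
save('rect.png',np.vstack([np.hstack(o[:2]),np.hstack(o[2:])]))
ob=ctrl.get_obs(); print(R.from_rotvec(ob['orientation']).as_matrix().round(3))
E
```

```text
[[ 0.955 -0.     0.298]
 [-0.298 -0.001  0.955]
 [ 0.    -1.    -0.001]]
```

View pics/rect.png

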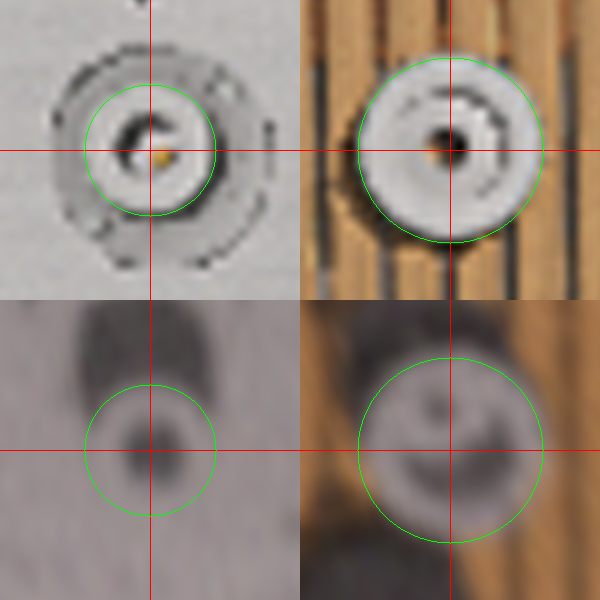

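View pics/z.png

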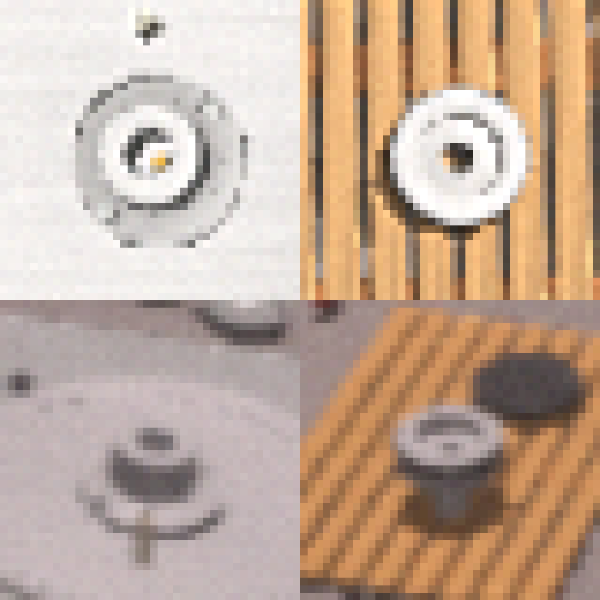

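Both views agree. The crown axis is at about (566,-186) with its top at z 58, and it is 54–56 mm across; the lookalikes measure about 40 and 83 mm. The cup is at about (581.7,168) and the cap at about (458,-183). Moving over the crown with the jaws along y.

Request:
servo_tool(moves="0.38 -0.782 -0.08 0 0 17.3;0.38 -0.782 -0.08 0 0 17.3;0.38 -0.782 -0.08 0 0 17.3;0.38 -0.782 -0.08 0 0 17.3;0.38 -0.782 -0.08 0 0 17.3;0.38 -0.782 -0.08 0 0 17.3;0.38 -0.782 -0.08 0 0 17.3;0.38 -0.782 -0.08 0 0 17.3", hand=0)

```text
t: 1.1
ee_pos: [404.5, 146.9, 195.8]
orientation: [-1.571, 0.0, -0.001]
ft_force: [0.3, 0.4, 0.6]
width: 87.6
```

```bash
cat > st.py <<'E'
from h import *
o=ctrl.get_obs(); M=R.from_rotvec(o['orientation']).as_matrix()
print('t',round(o['t'],2),'pos',o['ee_pos'].round(2),'w',round(o['width'],2),'F',o['ft_force'].round(1),'M',o['moment'].round(2),'q',o['qpos'].round(2))
print(' y',M[:,1].round(4),'z',M[:,2].round(4), 'jaw yaw',np.degrees(np.arctan2(M[1,2],M[0,2])).round(2))
E
python3 st.py
```

```text
t 1.1 pos [404.49 146.88 195.77] w 87.59 F [0.3 0.4 0.6] M [ 0.   -0.02  0.07] q [ 0.32  0.21  2.08  0.    0.85 -1.25]
 y [ 4.e-04  1.e-04 -1.e+00] z [6.e-04 1.e+00 1.e-04] jaw yaw 89.97
```

Request:
servo_tool(moves="0.1615 -0.333 -0.075 0 0 0;0.1615 -0.333 -0.075 0 0 0;0.1615 -0.333 -0.075 0 0 0;0.1615 -0.333 -0.075 0 0 0;0.1615 -0.333 -0.075 0 0 0;0.1615 -0.333 -0.075 0 0 0;0.1615 -0.333 -0.075 0 0 0;0.1615 -0.333 -0.075 0 0 0")

```text
t: 2.1
ee_pos: [564.6, -184.1, 120.2]
orientation: [-1.57, 0.003, -0.0]
ft_force: [-0.5, -0.7, 0.3]
width: 87.7
```

```bash
python3 st.py; python3 - <<'E'
from h import *
im=grab('scene'); save('s1.png',im['pixels'][170:290,160:320],5) 
im=grab('top'); save('t1.png',im['pixels'][150:270,260:420],5) 
E
```

```text
t 2.1 pos [ 564.64 -184.11  120.19] w 87.69 F [-0.5 -0.7  0.3] M [0.02 0.   0.03] q [-0.34  0.54  1.77  0.    0.83 -1.9 ]
 y [-1.7e-03  7.0e-04 -1.0e+00] z [1.8e-03 1.0e+00 7.0e-04] jaw yaw 89.9
```

View pics/s1.png

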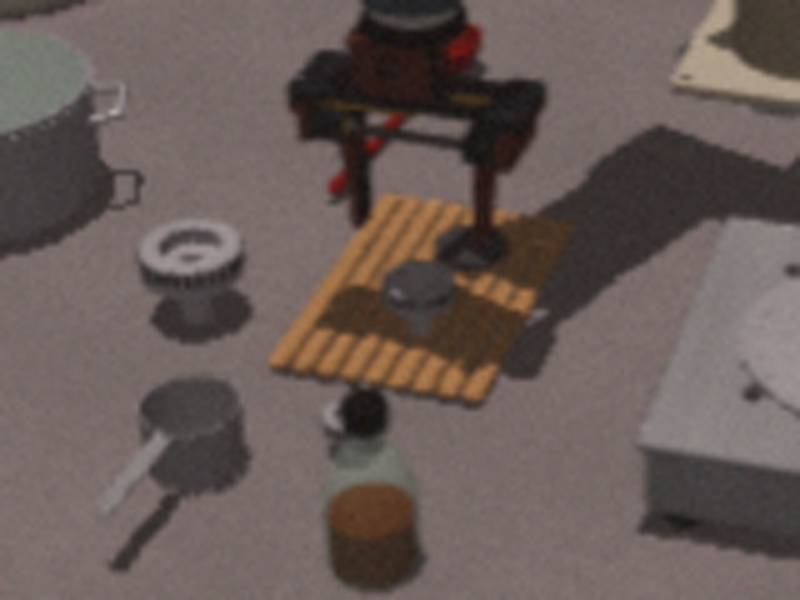

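Request:
servo_tool(moves="0 0 -0.05 0 0 0;0 0 -0.07 0 0 0;0 0 -0.07 0 0 0;0 0 -0.07 0 0 0")

```text
t: 2.7
ee_pos: [566.2, -184.1, 52.0]
orientation: [-1.571, -0.001, -0.001]
ft_force: [0.2, -1.1, -0.7]
width: 87.9
```

```bash
python3 st.py
```

```text
t 2.7 pos [ 566.18 -184.14   51.97] w 87.86 F [ 0.2 -1.1 -0.7] M [0.06 0.02 0.02] q [-0.33  0.65  1.79 -0.    0.7  -1.9 ]
 y [ 1.3e-03 -5.0e-04 -1.0e+00] z [ 3.e-04  1.e+00 -5.e-04] jaw yaw 89.98
```

Request:
servo_tool(moves="0 0 0 0 0 0;0 0 0 0 0 0;0 0 0 0 0 0;0 0 0 0 0 0;0 0 0 0 0 0;0 0 0 0 0 0", hand=255)

```text
t: 3.45
ee_pos: [565.8, -184.5, 51.2]
orientation: [-1.571, 0.0, -0.001]
ft_force: [-0.4, -1.1, 3.6]
width: 56.0
```

```bash
python3 st.py
```

```text
t 3.45 pos [ 565.84 -184.55   51.23] w 56.03 F [-0.4 -1.1  3.6] M [-0.27  0.03 -0.01] q [-0.34  0.65  1.79 -0.    0.7  -1.9 ]
 y [ 8.e-04 -4.e-04 -1.e+00] z [ 9.e-04  1.e+00 -4.e-04] jaw yaw 89.95
```

Gripped at width 56.0, so it is the right crown. Lifting, then carrying it to the cup.

Request:
servo_tool(moves="0 0 0.03 0 0 0;0 0 0.08 0 0 0;0 0 0.13 0 0 0;0.003 0.05 0.14 0 0 0;0.003 0.1 0.14 0 -5 0;0.003 0.15 0.14 0 -10 0;0.003 0.2 0.14 0 -15 0;0.003 0.25 0.14 0 -20 0")

```text
t: 4.45
ee_pos: [567.7, 67.3, 190.6]
orientation: [-1.552, -0.274, -0.276]
ft_force: [0.5, -0.5, -0.9]
width: 55.6
```

```bash
python3 st.py
```

```text
t 4.45 pos [567.67  67.32 190.58] w 55.58 F [ 0.5 -0.5 -0.9] M [-0.01  0.16 -0.02] q [ 0.12  0.3   2.01 -0.09  0.48 -1.38]
 y [ 3.437e-01  8.000e-04 -9.391e-01] z [0.001  1.     0.0012] jaw yaw 89.94
```

Request:
servo_tool(moves="0.0015 0.05 0 0 -5 0;0.0015 0.09 -0.02 0 -5 0;0.0015 0.1015 -0.028 0 -5 0;0.0015 0.1015 -0.028 0 -5 0;0.0015 0.1015 -0.028 0 -5 0")

```text
t: 5.08
ee_pos: [569.7, 166.7, 162.8]
orientation: [-1.544, -0.341, -0.343]
ft_force: [-0.2, 0.5, -1.4]
width: 55.2
```

```bash
python3 st.py; python3 - <<'E'
from h import *
im=grab('scene'); save('s2.png',im['pixels'][185:260,285:385],8) 
E
```

```text
t 5.08 pos [569.74 166.7  162.77] w 55.24 F [-0.2  0.5 -1.4] M [0.05 0.3  0.03] q [ 0.33  0.38  2.02 -0.41  0.35 -0.88]
 y [ 4.220e-01 -4.000e-04 -9.066e-01] z [1.2e-03 1.0e+00 1.0e-04] jaw yaw 89.93
```

View pics/s2.png

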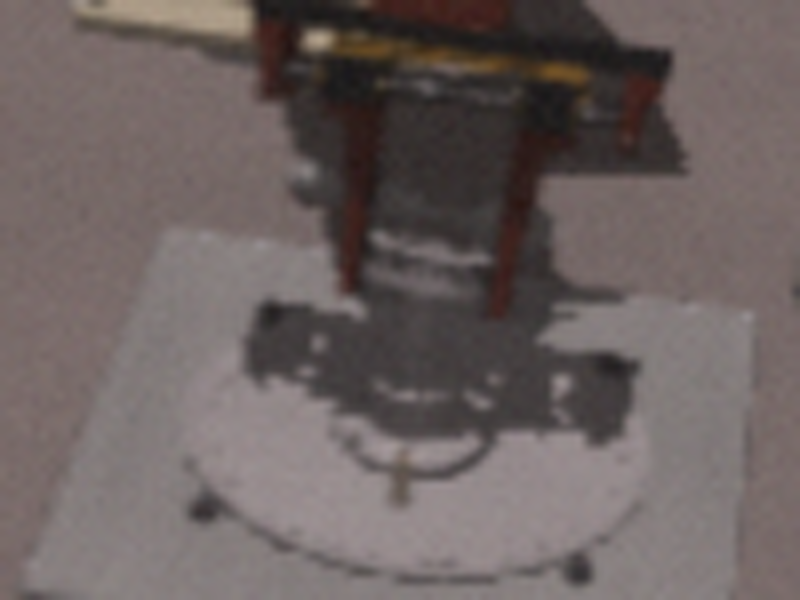

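```bash
python3 - <<'E'
from h import *
im=load('scene'); o=ctrl.get_obs(); M=R.from_rotvec(o['orientation']).as_matrix(); T=o['ee_pos']
u0,v0,w,h,s=305,195,60,60,10
p=im['pixels'][v0:v0+h,u0:u0+w].astype(float); p=np.clip((p-20)*2.2,0,255).astype(np.uint8)
p=np.ascontiguousarray(cv2.resize(p,None,fx=s,fy=s,interpolation=cv2.INTER_CUBIC))
def dr(P,c):
    uv=(proj(im,P)-[u0,v0]+.5)*s
    cv2.polylines(p,[uv.round().astype(np.int32)],False,c,1)
a=np.linspace(0,2*np.pi,60)
dr(np.c_[582+20*np.cos(a),168+20*np.sin(a),0*a+112],(0,255,0)); dr(np.c_[582+9.5*np.cos(a),168+9.5*np.sin(a),0*a+112],(0,255,0))
X,Y,Z=M.T; up=-Y
for r,l in ((9,0),(9,28),(28,28),(28,46)):
    C=T+up*(l-39.2); dr(C+r*(np.outer(np.cos(a),X)+np.outer(np.sin(a),Z)),(255,0,0))
for sg in(-1,1):
    dr(np.array([T+Y*19+Z*sg*28+X*10,T-Y*20+Z*sg*28+X*10]),(255,255,0))
save('s3.png',p)
E
```

```text
(no output)
```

View pics/s3.png

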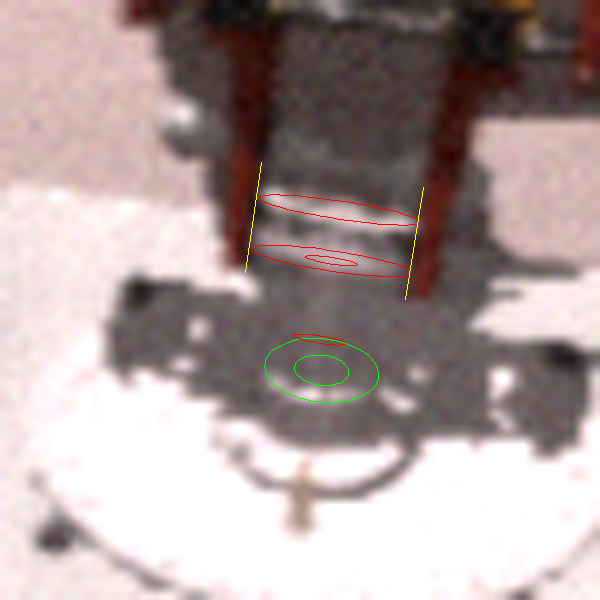

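Request:
servo_tool(moves="0 0.0013 -0.004 0 0 0;0 0.0013 -0.007 0 0 0;0 0.0013 -0.009 0 0 0;0 0.0013 -0.0105 0 0 0;0 0.0013 -0.0105 0 0 0")

```text
t: 5.75
ee_pos: [569.9, 168.5, 152.2]
orientation: [-1.544, -0.341, -0.343]
ft_force: [-0.5, -0.2, -1.3]
width: 55.7
```

```bash
python3 st.py
```

```text
t 5.75 pos [569.9  168.48 152.21] w 55.71 F [-0.5 -0.2 -1.3] M [ 0.03  0.28 -0.  ] q [ 0.34  0.4   2.03 -0.44  0.33 -0.85]
 y [ 4.224e-01 -1.000e-04 -9.064e-01] z [8.e-04 1.e+00 3.e-04] jaw yaw 89.95
```

Request:
servo_tool(moves="0 0 -0.0005 0 0 0;0 0 -0.001 0 0 0;0 0 -0.0015 0 0 0;0 0 -0.002 0 0 0;0 0 -0.002 0 0 0")

```text
t: 6.38
ee_pos: [569.9, 168.5, 150.3]
orientation: [-1.543, -0.342, -0.343]
ft_force: [-0.7, -0.9, -0.4]
width: 56.3
```

```bash
python3 st.py
```

```text
t 6.38 pos [569.93 168.54 150.31] w 56.35 F [-0.7 -0.9 -0.4] M [0.   0.25 0.07] q [ 0.34  0.4   2.03 -0.45  0.33 -0.84]
 y [ 0.4226 -0.     -0.9063] z [7.e-04 1.e+00 3.e-04] jaw yaw 89.96
```

Request:
servo_tool(moves="0 0 -0.0005 0 0 0;0 0 -0.001 0 0 0;0 0 -0.0015 0 0 0;0 0 -0.002 0 0 0;0 0 -0.002 0 0 0")

```text
t: 7.0
ee_pos: [569.9, 168.5, 148.3]
orientation: [-1.543, -0.341, -0.343]
ft_force: [-0.8, 0.3, -1.5]
width: 55.8
```

```bash
python3 st.py
```

```text
t 7.0 pos [569.95 168.53 148.33] w 55.82 F [-0.8  0.3 -1.5] M [0.04 0.25 0.05] q [ 0.34  0.4   2.03 -0.45  0.32 -0.83]
 y [ 0.4226 -0.     -0.9063] z [8.e-04 1.e+00 4.e-04] jaw yaw 89.95
```

Request:
servo_tool(moves="0 0 -0.0005 0 0 0;0 0 -0.001 0 0 0;0 0 -0.0015 0 0 0;0 0 -0.0015 0 0 0")

```text
t: 7.5
ee_pos: [570.0, 168.6, 146.9]
orientation: [-1.543, -0.342, -0.343]
ft_force: [-0.1, -0.8, 0.4]
width: 55.7
```

```bash
python3 st.py
```

```text
t 7.5 pos [570.03 168.56 146.92] w 55.74 F [-0.1 -0.8  0.4] M [-0.01  0.23 -0.  ] q [ 0.34  0.41  2.03 -0.46  0.32 -0.83]
 y [ 0.4228  0.     -0.9062] z [7.e-04 1.e+00 4.e-04] jaw yaw 89.96
```

Request:
servo_tool(moves="0 0 -0.0005 0 0 0;0 0 -0.001 0 0 0;0 0 -0.0015 0 0 0;0 0 -0.0015 0 0 0")

```text
t: 8.0
ee_pos: [570.2, 168.5, 145.9]
orientation: [-1.543, -0.342, -0.344]
ft_force: [-3.0, -1.2, 6.9]
width: 56.1
```

```bash
python3 st.py
```

```text
t 8.0 pos [570.22 168.54 145.93] w 56.1 F [-3.  -1.2  6.9] M [-0.18  0.1  -0.1 ] q [ 0.34  0.41  2.03 -0.46  0.32 -0.82]
 y [ 4.234e-01  1.000e-04 -9.059e-01] z [8.e-04 1.e+00 4.e-04] jaw yaw 89.96
```

Request:
servo_tool(moves="0 0 -0.0005 0 0 0;0 0 -0.001 0 0 0;0 0 -0.001 0 0 0;0 0 -0.001 0 0 0")

```text
t: 8.5
ee_pos: [570.4, 168.6, 145.5]
orientation: [-1.543, -0.343, -0.344]
ft_force: [-6.4, -1.7, 12.2]
width: 56.0
```

```bash
python3 st.py
```

```text
t 8.5 pos [570.4  168.56 145.52] w 55.96 F [-6.4 -1.7 12.2] M [-0.32  0.13 -0.18] q [ 0.34  0.41  2.03 -0.46  0.32 -0.82]
 y [ 4.242e-01  2.000e-04 -9.056e-01] z [8.e-04 1.e+00 6.e-04] jaw yaw 89.95
```

Contact came where the geometry predicts, so the low edge is inside the bore. I'll ease up slightly, then slide to -x so the neck rests on the rim.

Request:
servo_tool(moves="0 -0.0003 0.001 0 0 0;-0.0005 -0.0003 0.001 0 0 0;-0.001 -0.0003 0.001 0 0 0;-0.0015 -0.0003 0.001 0 0 0;-0.002 -0.0003 0.001 0 0 0;-0.002 -0.0003 0.001 0 0 0")

```text
t: 9.25
ee_pos: [568.0, 168.3, 145.3]
orientation: [-1.543, -0.342, -0.343]
ft_force: [1.1, 0.1, 1.6]
width: 55.8
```

```bash
python3 st.py
```

```text
t 9.25 pos [568.01 168.35 145.3 ] w 55.79 F [1.1 0.1 1.6] M [ 0.05 -0.21  0.05] q [ 0.34  0.41  2.04 -0.46  0.32 -0.82]
 y [ 4.227e-01  2.000e-04 -9.063e-01] z [7.e-04 1.e+00 5.e-04] jaw yaw 89.96
```

Request:
servo_tool(moves="-0.0005 0 0 0 0 0;-0.001 0 0 0 0 0;-0.0015 0 0 0 0 0;-0.0015 0 0 0 0 0")

```text
t: 9.75
ee_pos: [566.1, 168.2, 145.0]
orientation: [-1.544, -0.341, -0.342]
ft_force: [1.7, 2.0, -1.6]
width: 55.9
```

```bash
python3 st.py
```

```text
t 9.75 pos [566.11 168.21 145.05] w 55.87 F [ 1.7  2.  -1.6] M [0.47 0.13 0.21] q [ 0.34  0.41  2.04 -0.47  0.32 -0.82]
 y [ 4.220e-01 -2.000e-04 -9.066e-01] z [8.e-04 1.e+00 2.e-04] jaw yaw 89.96
```

Request:
servo_tool(moves="0.0008 0.0002 0.0004 0 1.25 0;0.0016 0.0002 0.0007 0 2.5 0;0.0024 0.0002 0.0009 0 3.75 0;0.0031 0.0002 0.001 0 5 0;0.0031 0.0002 0.001 0 5 0")

```text
t: 10.38
ee_pos: [569.4, 168.3, 146.2]
orientation: [-1.554, -0.272, -0.274]
ft_force: [-0.4, 1.6, 0.4]
width: 55.6
```

```bash
python3 st.py
```

```text
t 10.38 pos [569.38 168.28 146.18] w 55.6 F [-0.4  1.6  0.4] M [0.46 0.29 0.17] q [ 0.32  0.41  1.98 -0.26  0.43 -1.03]
 y [ 3.414e-01 -4.000e-04 -9.399e-01] z [1.3e-03 1.0e+00 1.0e-04] jaw yaw 89.92
```

Request:
servo_tool(moves="0.0007 0 0.0001 0 1.25 0;0.0014 0 0.0002 0 2.5 0;0.0021 0 0.0003 0 3.75 0;0.0029 0 0.0004 0 5 0;0.0029 0 0.0004 0 5 0")

```text
t: 11.0
ee_pos: [572.6, 168.4, 146.7]
orientation: [-1.561, -0.204, -0.206]
ft_force: [-1.9, 2.4, 0.9]
width: 55.9
```

```bash
python3 st.py
```

```text
t 11.0 pos [572.56 168.38 146.68] w 55.9 F [-1.9  2.4  0.9] M [0.52 0.47 0.19] q [ 0.3   0.43  1.92 -0.15  0.54 -1.15]
 y [ 2.581e-01 -1.000e-04 -9.661e-01] z [1.3e-03 1.0e+00 3.0e-04] jaw yaw 89.92
```

Request:
servo_tool(moves="-0.0003 0.0003 0 0 0 0;-0.0003 0.0006 0 0 0 0;-0.0003 0.0006 0 0 0 0")

```text
t: 11.38
ee_pos: [572.0, 168.8, 146.6]
orientation: [-1.561, -0.205, -0.206]
ft_force: [-0.5, -0.0, -0.3]
width: 55.9
```

```bash
python3 st.py
```

```text
t 11.38 pos [571.99 168.82 146.6 ] w 55.89 F [-0.5 -0.  -0.3] M [-0.03  0.2   0.01] q [ 0.31  0.43  1.92 -0.15  0.54 -1.15]
 y [ 2.585e-01 -4.000e-04 -9.660e-01] z [ 8.e-04  1.e+00 -2.e-04] jaw yaw 89.95
```

Request:
servo_tool(moves="0.0007 0 -0.0002 0 1.25 0;0.0014 0 -0.0005 0 2.5 0;0.002 0 -0.0008 0 3.75 0;0.0026 0 -0.0011 0 5 0;0.0026 0 -0.0011 0 5 0")

```text
t: 12.0
ee_pos: [575.2, 169.0, 145.6]
orientation: [-1.566, -0.136, -0.138]
ft_force: [0.7, 0.6, 0.1]
width: 55.8
```

```bash
python3 st.py
```

```text
t 12.0 pos [575.15 169.   145.63] w 55.84 F [0.7 0.6 0.1] M [-0.02  0.2   0.08] q [ 0.29  0.46  1.86 -0.08  0.66 -1.22]
 y [ 0.1734  0.     -0.9849] z [1.2e-03 1.0e+00 2.0e-04] jaw yaw 89.93
```

Request:
servo_tool(moves="0.0007 0 -0.0007 0 1 0;0.0014 0 -0.0014 0 2 0;0.002 0 -0.0021 0 3 0;0.0026 0 -0.0028 0 4 0;0.0026 0 -0.0028 0 4 0")

```text
t: 12.62
ee_pos: [577.6, 169.0, 142.8]
orientation: [-1.569, -0.081, -0.083]
ft_force: [0.0, 0.1, -1.0]
width: 56.2
```

```bash
python3 st.py
```

```text
t 12.62 pos [577.6  169.   142.78] w 56.21 F [ 0.   0.1 -1. ] M [0.   0.08 0.02] q [ 0.28  0.48  1.81 -0.04  0.75 -1.26]
 y [ 0.1042  0.     -0.9946] z [1.1e-03 1.0e+00 1.0e-04] jaw yaw 89.94
```

Request:
servo_tool(moves="0.0007 0 -0.001 0 1 0;0.0014 0 -0.002 0 2 0;0.0021 0 -0.003 0 3 0;0.0021 0 -0.004 0 3 0;0.0021 0 -0.004 0 3 0")

```text
t: 13.25
ee_pos: [579.4, 169.0, 138.7]
orientation: [-1.57, -0.04, -0.042]
ft_force: [1.0, -1.2, -0.8]
width: 55.8
```

```bash
python3 st.py
```

```text
t 13.25 pos [579.38 168.99 138.67] w 55.77 F [ 1.  -1.2 -0.8] M [-0.07  0.03 -0.06] q [ 0.27  0.51  1.78 -0.02  0.81 -1.29]
 y [ 5.220e-02 -1.000e-04 -9.986e-01] z [ 9.e-04  1.e+00 -0.e+00] jaw yaw 89.95
```

Request:
servo_tool(moves="0.0005 -0.0001 -0.0012 0 0.75 0;0.001 -0.0001 -0.0025 0 1.5 0;0.001 -0.0001 -0.004 0 1.5 0;0.001 -0.0001 -0.0055 0 1.5 0;0.001 -0.0001 -0.0055 0 1.5 0")

```text
t: 13.88
ee_pos: [580.4, 168.8, 133.2]
orientation: [-1.571, -0.02, -0.021]
ft_force: [0.3, -1.0, -2.3]
width: 55.9
```

```bash
python3 st.py
```

```text
t 13.88 pos [580.38 168.83 133.15] w 55.91 F [ 0.3 -1.  -2.3] M [-0.21 -0.05  0.02] q [ 0.27  0.52  1.76 -0.01  0.83 -1.3 ]
 y [ 2.610e-02 -2.000e-04 -9.997e-01] z [ 8.e-04  1.e+00 -2.e-04] jaw yaw 89.95
```

Request:
servo_tool(moves="0.0005 0 -0.001 0 0.75 0;0.0009 0 -0.002 0 1.5 0;0.0009 0 -0.003 0 1.5 0;0.0009 0 -0.004 0 1.5 0;0.0009 0 -0.004 0 1.5 0")

```text
t: 14.5
ee_pos: [581.2, 168.7, 129.2]
orientation: [-1.571, 0.001, -0.0]
ft_force: [-0.6, -3.5, 0.2]
width: 56.1
```

```bash
python3 st.py
```

```text
t 14.5 pos [581.23 168.75 129.2 ] w 56.15 F [-0.6 -3.5  0.2] M [-0.65  0.03 -0.  ] q [ 0.26  0.54  1.74 -0.    0.86 -1.31]
 y [-2.e-04 -3.e-04 -1.e+00] z [ 8.e-04  1.e+00 -3.e-04] jaw yaw 89.95
```

Request:
servo_tool(moves="0 -0.0003 -0.0005 0 0 0;0 -0.0004 -0.0015 0 0 0;0 -0.0004 -0.0025 0 0 0;0 -0.0004 -0.0035 0 0 0;0 -0.0004 -0.0035 0 0 0")

```text
t: 15.12
ee_pos: [581.3, 168.5, 125.8]
orientation: [-1.571, 0.001, -0.001]
ft_force: [-0.7, -3.7, 1.1]
width: 55.7
```

```bash
python3 st.py
```

```text
t 15.12 pos [581.32 168.53 125.8 ] w 55.7 F [-0.7 -3.7  1.1] M [-0.45  0.18 -0.01] q [ 0.26  0.54  1.75 -0.    0.85 -1.31]
 y [-1.e-04 -0.e+00 -1.e+00] z [ 9.e-04  1.e+00 -0.e+00] jaw yaw 89.95
```

Request:
servo_tool(moves="0 0 -0.0006 0 0 0;0 0 -0.0012 0 0 0;0 0 -0.0018 0 0 0;0 0 -0.0018 0 0 0")

```text
t: 15.62
ee_pos: [581.4, 168.5, 124.1]
orientation: [-1.571, 0.001, -0.001]
ft_force: [-1.1, -3.8, 4.7]
width: 56.0
```

```bash
python3 st.py
```

```text
t 15.62 pos [581.37 168.48 124.12] w 55.97 F [-1.1 -3.8  4.7] M [-0.58  0.32  0.01] q [ 0.26  0.55  1.75 -0.    0.85 -1.31]
 y [ 0. -0. -1.] z [ 9.e-04  1.e+00 -0.e+00] jaw yaw 89.95
```

Request:
servo_tool(moves="0 -0.0003 -0.0005 0 0 0;0 -0.0003 -0.001 0 0 0;0 -0.0003 -0.001 0 0 0")

```text
t: 16.0
ee_pos: [581.6, 168.4, 123.7]
orientation: [-1.57, 0.0, -0.001]
ft_force: [-3.1, -2.5, 8.5]
width: 55.8
```

```bash
python3 st.py
```

```text
t 16.0 pos [581.61 168.43 123.74] w 55.84 F [-3.1 -2.5  8.5] M [-0.46  0.58  0.  ] q [ 0.26  0.55  1.75  0.    0.85 -1.31]
 y [ 6.e-04  4.e-04 -1.e+00] z [9.e-04 1.e+00 4.e-04] jaw yaw 89.95
```

Request:
servo_tool(moves="0 0 -0.0005 0 0 0;0 0 -0.001 0 0 0;0 0 -0.001 0 0 0")

```text
t: 16.38
ee_pos: [581.8, 168.4, 123.6]
orientation: [-1.57, -0.0, -0.002]
ft_force: [-5.2, -3.9, 15.6]
width: 55.9
```

```bash
python3 st.py
```

```text
t 16.38 pos [581.8  168.43 123.57] w 55.93 F [-5.2 -3.9 15.6] M [-0.52  0.88  0.04] q [ 0.26  0.55  1.75  0.    0.85 -1.31]
 y [ 1.2e-03  4.0e-04 -1.0e+00] z [8.e-04 1.e+00 4.e-04] jaw yaw 89.96
```

Motion stopped at z 123.6 against an expected 123.2, with vertical force rising, so it looks home. I'll unload, release and check.

Request:
servo_tool(moves="-0.0002 0 0.0015 0 0 0;-0.0002 0 0.0015 0 0 0")

```text
t: 16.62
ee_pos: [581.5, 168.4, 123.8]
orientation: [-1.57, 0.0, -0.001]
ft_force: [-1.6, -2.1, 5.1]
width: 55.7
```

Request:
servo_tool(moves="0 0 0 0 0 0;0 0 0 0 0 0;0 0 0 0 0 0;0 0 0 0 0 0;0 0 0.03 0 0 0;0 0 0.08 0 0 0;0 -0.04 0.11 0 0 0;0 -0.1 0.12 0 0 0", hand=0)

```text
t: 17.62
ee_pos: [582.4, 68.5, 246.1]
orientation: [-1.57, -0.005, -0.002]
ft_force: [0.7, -0.6, -0.9]
width: 87.9
```

Request:
servo_tool(moves="-0.02 -0.06 0 0 0 0;-0.04 -0.12 0 0 0 0;-0.06 -0.17 0 0 0 0;-0.08 -0.2 0 0 0 0")

```text
t: 18.12
ee_pos: [500.3, -133.9, 243.7]
orientation: [-1.571, 0.002, -0.002]
ft_force: [-0.2, 0.5, -0.2]
width: 87.7
```

```bash
python3 st.py; python3 - <<'E'
from h import *
s=grab('scene'); t=grab('top')
a=cv2.resize(s['pixels'][185:265,290:380],(450,400),interpolation=cv2.INTER_CUBIC); b=cv2.resize(t['pixels'][165:235,175:245],(350,400),interpolation=cv2.INTER_CUBIC)
save('s4.png',np.hstack([a,b]))
for n,im in(('top',t),('scene',s)):
    c=cloud(im); m=(np.hypot(c[...,0]-582,c[...,1]-168.5)<40)&(c[...,2]>121)&(c[...,2]<145)
    P=c[m]; print(n,len(P),np.median(P,0).round(1),np.percentile(P[:,2],[5,25,50,75,95]).round(1))
    if n=='top':
        k=max(cv2.findContours(m.astype(np.uint8),cv2.RETR_EXTERNAL,cv2.CHAIN_APPROX_NONE)[0],key=len); e=cv2.fitEllipse(k); print(e, onplane(t,e[0],130).round(1))
        A=np.c_[P[:,:2]-[582,168],np.ones(len(P))]; w=np.abs(P[:,2]-np.median(P[:,2]))<6; print('plane',np.linalg.lstsq(A[w],P[w,2],rcond=None)[0])
E
```

```text
t 18.12 pos [ 500.33 -133.9   243.7 ] w 87.71 F [-0.2  0.5 -0.2] M [ 0.09 -0.01  0.01] q [-0.28  0.26  1.86 -0.    1.01 -1.85]
 y [ 5.e-04 -3.e-04 -1.e+00] z [ 2.6e-03  1.0e+00 -3.0e-04] jaw yaw 89.85
top 265 [583.1 168.9 130.1] [121.7 126.6 130.1 132.  134.5]
((208.40850830078125, 198.27203369140625), (19.031049728393555, 19.351028442382812), 124.44658660888672) [[582.4 168.3 130. ]]
plane [ 3.58747600e-04 -2.07383389e-02  1.30602667e+02]
scene 140 [587.2 165.5 129.5] [121.8 125.4 129.5 131.1 132.7]
```

View pics/s4.png

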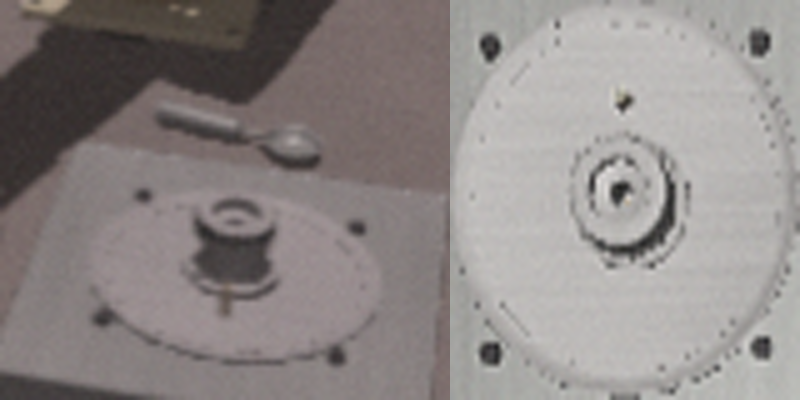

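The crown is seated with its top at about 130, level and centred on the cup. Now for the cap.

Request:
servo_tool(moves="-0.021 -0.024 -0.05 0 0 0;-0.042 -0.048 -0.1 0 0 0;-0.042 -0.048 -0.15 0 0 0;-0.042 -0.048 -0.185 0 0 0;-0.042 -0.048 -0.2 0 0 0;-0.042 -0.048 -0.207 0 0 0;-0.042 -0.048 -0.207 0 0 0")

```text
t: 19.1
ee_pos: [459.8, -179.7, 37.1]
orientation: [-1.571, -0.0, -0.001]
ft_force: [-0.3, -0.9, 0.6]
width: 87.7
```

```bash
python3 st.py
```

```text
t 19.1 pos [ 459.85 -179.7    37.06] w 87.75 F [-0.3 -0.9  0.6] M [ 0.07 -0.01 -0.02] q [-0.4   0.58  2.02  0.    0.54 -1.97]
 y [ 9.e-04 -3.e-04 -1.e+00] z [ 5.e-04  1.e+00 -3.e-04] jaw yaw 89.97
```

Request:
servo_tool(moves="-0.0015 -0.0015 -0.002 0 0 0;-0.0015 -0.0015 -0.0035 0 0 0;-0.0015 -0.0015 -0.0035 0 0 0")

```text
t: 19.48
ee_pos: [457.8, -181.4, 33.4]
orientation: [-1.571, 0.0, -0.001]
ft_force: [0.1, 0.2, -0.2]
width: 87.9
```

Request:
servo_tool(moves="0 0 0 0 0 0;0 0 0 0 0 0;0 0 0 0 0 0;0 0 0 0 0 0;0 0 0 0 0 0", hand=255)

```text
t: 20.1
ee_pos: [457.8, -181.3, 33.1]
orientation: [-1.571, 0.001, -0.001]
ft_force: [-0.1, -0.6, 0.7]
width: 61.0
```

```bash
python3 st.py
```

```text
t 20.1 pos [ 457.76 -181.35   33.11] w 60.95 F [-0.1 -0.6  0.7] M [-0.16 -0.01 -0.  ] q [-0.4   0.59  2.02 -0.    0.53 -1.97]
 y [ 2.e-04 -1.e-04 -1.e+00] z [ 9.e-04  1.e+00 -1.e-04] jaw yaw 89.95
```

Request:
servo_tool(moves="0 0 0 0 0 0;0 0 0.001 0 0 0;0 0 0.001 0 0 -10;0 0 0.001 0 0 -20;0 0 0.001 0 0 -30;0 0 0.001 0 0 -40;0 0 0.001 0 0 -50;0 0 0.001 0 0 -60", hand=0)

```text
t: 21.1
ee_pos: [457.5, -181.2, 34.0]
orientation: [-1.41, 0.821, -0.82]
ft_force: [-0.4, -0.3, -0.0]
width: 87.7
```

Request:
servo_tool(moves="0 0 0 0 0 -10;0 0 0 0 0 -20;0 0 0 0 0 -30;0 0 0 0 0 -30;0 0 0 0 0 -30")

```text
t: 21.72
ee_pos: [457.6, -181.2, 34.0]
orientation: [-1.21, 1.207, -1.207]
ft_force: [0.2, 0.0, 0.1]
width: 87.6
```

```bash
python3 st.py
```

```text
t 21.73 pos [ 457.59 -181.21   34.05] w 87.63 F [0.2 0.  0.1] M [-0.02  0.08  0.02] q [-0.4   0.59  2.02  0.    0.53 -0.4 ]
 y [-1.e-04  1.e-04 -1.e+00] z [ 1.0e+00  2.6e-03 -1.0e-04] jaw yaw 0.15
```

Request:
servo_tool(moves="0 0 0 0 0 0;0 0 0 0 0 0;0 0 0 0 0 0;0 0 0 0 0 0;0 0 0 0 0 0", hand=255)

```text
t: 22.35
ee_pos: [457.7, -181.3, 34.1]
orientation: [-1.209, 1.21, -1.21]
ft_force: [0.6, -0.6, -0.6]
width: 61.1
```

```bash
python3 st.py
```

```text
t 22.35 pos [ 457.65 -181.27   34.07] w 61.08 F [ 0.6 -0.6 -0.6] M [-0.07  0.04  0.01] q [-0.4   0.59  2.02 -0.    0.53 -0.4 ]
 y [ 0. -0. -1.] z [ 1.e+00 -7.e-04  0.e+00] jaw yaw -0.04
```

The cap is now centred in the grip along both axes. Carrying it to the crown.

Request:
servo_tool(moves="0 0 0.02 0 0 0;0 0 0.07 0 0 0;0 0 0.12 0 0 0;0.018 0.05 0.15 0 0 0;0.036 0.1 0.15 0 0 0;0.054 0.15 0.15 0 0 0;0.072 0.2 0.15 0 0 0;0.09 0.25 0.15 0 0 0")

```text
t: 23.35
ee_pos: [547.8, 70.4, 184.0]
orientation: [-1.209, 1.21, -1.21]
ft_force: [0.6, -0.1, -1.6]
width: 60.8
```

Request:
servo_tool(moves="0.016 0.05 0 0 0 0;0.028 0.085 0 0 0 0;0.034 0.0997 0 0 0 0;0.034 0.0997 0 0 0 0;0.034 0.0997 0 0 0 0")

```text
t: 23.98
ee_pos: [581.0, 167.2, 183.8]
orientation: [-1.21, 1.211, -1.21]
ft_force: [0.0, 1.2, -2.0]
width: 60.8
```

```bash
python3 st.py;  python3 - <<'E'
from h import *
s=grab('scene'); save('s5.png',np.clip(s['pixels'][175:255,290:390].astype(int)*2,0,255).astype(np.uint8),7)
E
```

```text
t 23.98 pos [581.04 167.2  183.78] w 60.77 F [ 0.   1.2 -2. ] M [-0.05  0.01 -0.01] q [ 0.26  0.46  1.72 -0.    0.96  0.26]
 y [-1.1e-03 -6.0e-04 -1.0e+00] z [ 1.     -0.0017 -0.0011] jaw yaw -0.1
```

View pics/s5.png

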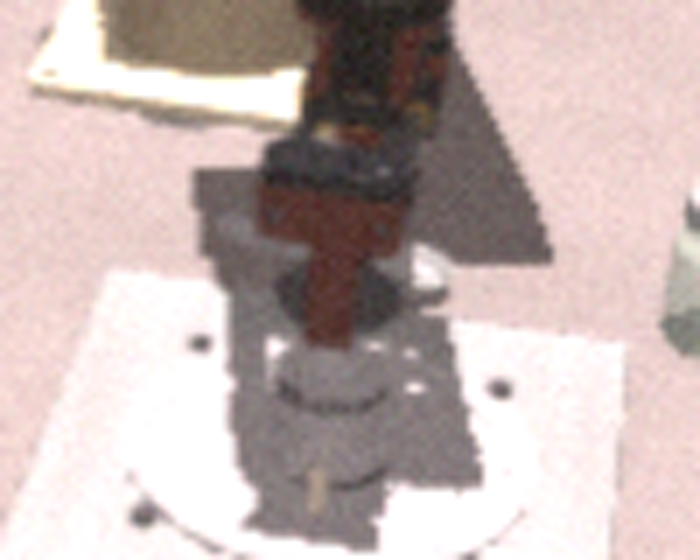

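Request:
servo_tool(moves="0 0 -0.01 0 0 0;0 0 -0.02 0 0 0;0 0 -0.028 0 0 0;0 0 -0.034 0 0 0;0 0 -0.034 0 0 0;0 0 -0.034 0 0 0")

```text
t: 24.78
ee_pos: [581.9, 168.5, 150.2]
orientation: [-1.209, 1.21, -1.21]
ft_force: [0.2, 0.1, -1.4]
width: 60.8
```

```bash
python3 st.py
```

```text
t 24.77 pos [581.85 168.53 150.23] w 60.78 F [ 0.2  0.1 -1.4] M [-0.05 -0.   -0.04] q [ 0.26  0.51  1.73 -0.    0.9   0.26]
 y [ 4.e-04  1.e-04 -1.e+00] z [ 1.e+00 -8.e-04  4.e-04] jaw yaw -0.04
```

Boss bottom is at about 128, already inside the recess mouth without contact. I'll lower it the last 5 mm by feel.

Request:
servo_tool(moves="0 0 -0.001 0 0 0;0 0 -0.002 0 0 0;0 0 -0.003 0 0 0;0 0 -0.004 0 0 0;0 0 -0.004 0 0 0")

```text
t: 25.4
ee_pos: [581.5, 168.4, 146.2]
orientation: [-1.209, 1.21, -1.21]
ft_force: [-1.1, 0.3, 1.5]
width: 61.0
```

```bash
python3 st.py
```

```text
t 25.4 pos [581.51 168.37 146.16] w 60.96 F [-1.1  0.3  1.5] M [-0.2   0.34  0.  ] q [ 0.26  0.52  1.74 -0.    0.89  0.26]
 y [-3.e-04 -1.e-04 -1.e+00] z [ 1.e+00 -9.e-04 -3.e-04] jaw yaw -0.05
```

Request:
servo_tool(moves="0 0 -0.0005 0 0 0;0 0 -0.001 0 0 0;0 0 -0.001 0 0 0")

```text
t: 25.78
ee_pos: [581.5, 168.6, 145.9]
orientation: [-1.209, 1.21, -1.21]
ft_force: [-3.9, -0.7, 8.8]
width: 61.2
```

```bash
python3 st.py
```

```text
t 25.77 pos [581.48 168.58 145.86] w 61.16 F [-3.9 -0.7  8.8] M [-0.11  0.95 -0.04] q [0.26 0.52 1.74 0.   0.89 0.26]
 y [-3.e-04  2.e-04 -1.e+00] z [ 1.e+00 -9.e-04 -3.e-04] jaw yaw -0.05
```

Request:
servo_tool(moves="0 0 0.001 0 0 0;0 0 0.001 0 0 0")

```text
t: 26.02
ee_pos: [581.6, 168.4, 146.2]
orientation: [-1.209, 1.21, -1.21]
ft_force: [-1.1, -1.0, 3.0]
width: 60.9
```

Request:
servo_tool(moves="0 0 0 0 0 0;0 0 0 0 0 0;0 0 0 0 0 0;0 0 0 0 0 0;0 0 0.02 0 0 0;0 0 0.05 0 0 0;0 0 0.06 0 0 0;0 0 0.06 0 0 0", hand=0)

```text
t: 27.02
ee_pos: [581.9, 168.5, 206.4]
orientation: [-1.208, 1.209, -1.21]
ft_force: [1.1, 0.3, -0.5]
width: 88.1
```

```bash
python3 st.py
```

```text
t 27.02 pos [581.91 168.52 206.41] w 88.09 F [ 1.1  0.3 -0.5] M [-0.04  0.11 -0.06] q [ 0.26  0.44  1.7  -0.    1.    0.26]
 y [ 1.2e-03  3.0e-04 -1.0e+00] z [ 1.0e+00 -8.0e-04  1.2e-03] jaw yaw -0.05
```

I'll check seating by pressing lightly on the cap's middle with the closed fingertips. Contact should come at TCP z 155.

Request:
servo_tool(moves="0 0 0 0 0 0;0 0 0 0 0 0;0 0 0 0 0 0;0 0 0 0 0 0;0 0 0 0 0 0;0 0 -0.02 0 0 0;0 0 -0.035 0 0 0;0 0 -0.044 0 0 0", hand=255)

```text
t: 28.02
ee_pos: [581.3, 168.3, 161.0]
orientation: [-1.21, 1.211, -1.209]
ft_force: [0.5, -0.3, -0.7]
width: 11.3
```

Request:
servo_tool(moves="0 0 -0.002 0 0 0;0 0 -0.004 0 0 0;0 0 -0.005 0 0 0;0 0 -0.006 0 0 0;0 0 -0.006 0 0 0")

```text
t: 28.65
ee_pos: [581.9, 168.5, 156.4]
orientation: [-1.208, 1.209, -1.21]
ft_force: [-0.6, -0.3, 1.5]
width: 0.5
```

```bash
python3 st.py
```

```text
t 28.65 pos [581.87 168.5  156.41] w 0.45 F [-0.6 -0.3  1.5] M [-0.11  0.02  0.02] q [0.26 0.5  1.73 0.   0.91 0.26]
 y [ 6.e-04  2.e-04 -1.e+00] z [ 1.e+00 -9.e-04  6.e-04] jaw yaw -0.05
```

Request:
servo_tool(moves="0 0 -0.0005 0 0 0;0 0 -0.001 0 0 0;0 0 -0.001 0 0 0")

```text
t: 29.02
ee_pos: [582.2, 168.5, 156.1]
orientation: [-1.208, 1.209, -1.21]
ft_force: [-1.0, -0.6, 6.7]
width: 0.6
```

Request:
servo_tool(moves="0 0 -0.0005 0 0 0;0 0 -0.001 0 0 0;0 0 -0.001 0 0 0")

```text
t: 29.4
ee_pos: [582.4, 168.6, 156.0]
orientation: [-1.207, 1.208, -1.21]
ft_force: [-2.3, -1.3, 14.0]
width: 0.1
```

```bash
python3 st.py
```

```text
t 29.4 pos [582.44 168.6  155.99] w 0.05 F [-2.3 -1.3 14. ] M [-0.32  0.69 -0.03] q [ 0.26  0.5   1.73 -0.    0.91  0.26]
 y [ 2.e-03  4.e-04 -1.e+00] z [ 1.e+00 -8.e-04  2.e-03] jaw yaw -0.05
```

Contact at 156.1 is about 1 mm above prediction. To separate z bias from a crown that isn't fully home, I'll touch the bare stove top (z 80 exactly) at (460,168) the same way; it should read 99.0 if there is no bias.

Request:
servo_tool(moves="0 0 0.02 0 0 0;-0.04 0 0.03 0 0 0;-0.08 0 0.03 0 0 0;-0.122 0 0.02 0 0 0;-0.122 0 -0.02 0 0 0;-0.122 0 -0.04 0 0 0;-0.122 0 -0.05 0 0 0;-0.122 0 -0.05 0 0 0")

```text
t: 30.4
ee_pos: [459.5, 168.4, 103.7]
orientation: [-1.21, 1.21, -1.21]
ft_force: [-0.5, -0.5, 0.1]
width: 0.4
```

```bash
python3 st.py
```

```text
t 30.4 pos [459.51 168.35 103.71] w 0.37 F [-0.5 -0.5  0.1] M [-0.07  0.08  0.03] q [0.33 0.45 2.01 0.   0.68 0.33]
 y [-1.e-03 -3.e-04 -1.e+00] z [ 1.e+00 -9.e-04 -1.e-03] jaw yaw -0.05
```

Request:
servo_tool(moves="0 0 -0.001 0 0 0;0 0 -0.002 0 0 0;0 0 -0.003 0 0 0;0 0 -0.0035 0 0 0;0 0 -0.0035 0 0 0")

```text
t: 31.02
ee_pos: [459.7, 168.4, 100.6]
orientation: [-1.209, 1.21, -1.21]
ft_force: [-0.2, 0.2, -0.5]
width: 0.2
```

Request:
servo_tool(moves="0 0 -0.0005 0 0 0;0 0 -0.001 0 0 0;0 0 -0.001 0 0 0")

```text
t: 31.4
ee_pos: [459.6, 168.4, 99.5]
orientation: [-1.209, 1.21, -1.21]
ft_force: [0.2, 0.3, -0.4]
width: 0.4
```

Request:
servo_tool(moves="0 0 -0.0005 0 0 0;0 0 -0.001 0 0 0;0 0 -0.001 0 0 0")

```text
t: 31.78
ee_pos: [459.7, 168.4, 99.3]
orientation: [-1.209, 1.21, -1.21]
ft_force: [-2.9, -1.1, 10.7]
width: 0.4
```

```bash
python3 st.py
```

```text
t 31.77 pos [459.68 168.44  99.32] w 0.4 F [-2.9 -1.1 10.7] M [-0.29  0.59 -0.01] q [ 0.33  0.46  2.01 -0.    0.67  0.33]
 y [ 1.e-04  0.e+00 -1.e+00] z [ 1.e+00 -9.e-04  1.e-04] jaw yaw -0.05
```

With bias about 0.3, the stack is still about 0.6 mm high, so the crown may be slightly cocked. I'll press the cap again, gently off-centre on each side, to settle it.

Request:
servo_tool(moves="0 0 0.04 0 0 0;0.02 0 0.075 0 0 0;0.07 0 0.075 0 0 0;0.12 0 0.072 0 0 0;0.132 0 0.062 0 0 0;0.132 0 0.06 0 0 0;0.132 0 0.0585 0 0 0;0.132 0 0.0585 0 0 0")

```text
t: 32.78
ee_pos: [590.4, 168.5, 157.0]
orientation: [-1.21, 1.21, -1.209]
ft_force: [0.1, -0.1, 0.3]
width: 0.5
```

Request:
servo_tool(moves="0 0 -0.0005 0 0 0;0 0 -0.001 0 0 0;0 0 -0.0015 0 0 0;0 0 -0.002 0 0 0;0 0 -0.002 0 0 0")

```text
t: 33.4
ee_pos: [592.0, 168.5, 155.9]
orientation: [-1.208, 1.209, -1.21]
ft_force: [-2.4, -1.0, 7.0]
width: 0.7
```

```bash
python3 st.py
```

```text
t 33.4 pos [592.  168.5 155.9] w 0.67 F [-2.4 -1.   7. ] M [-0.18  0.4   0.05] q [ 0.26  0.51  1.71 -0.    0.92  0.26]
 y [ 8.e-04  2.e-04 -1.e+00] z [ 1.e+00 -9.e-04  8.e-04] jaw yaw -0.05
```

Request:
servo_tool(moves="0 0 -0.0005 0 0 0;0 0 -0.001 0 0 0;0 0 -0.001 0 0 0;0 0 0.0025 0 0 0;-0.01 0 0.0025 0 0 0;-0.02 0 0.0025 0 0 0;-0.02 0 0.0025 0 0 0")

```text
t: 34.28
ee_pos: [570.3, 168.4, 157.2]
orientation: [-1.21, 1.21, -1.209]
ft_force: [0.9, -0.0, 1.2]
width: 1.1
```

Request:
servo_tool(moves="0 0 -0.001 0 0 0;0 0 -0.002 0 0 0;0 0 -0.003 0 0 0;0 0 -0.0035 0 0 0;0 0 -0.0035 0 0 0")

```text
t: 34.9
ee_pos: [572.1, 168.5, 156.2]
orientation: [-1.208, 1.209, -1.21]
ft_force: [-6.1, -1.5, 18.9]
width: 0.3
```

```bash
python3 st.py
```

```text
t 34.9 pos [572.08 168.54 156.15] w 0.28 F [-6.1 -1.5 18.9] M [-0.44  1.3  -0.05] q [0.27 0.49 1.75 0.   0.9  0.27]
 y [ 8.e-04  2.e-04 -1.e+00] z [ 1.e+00 -9.e-04  8.e-04] jaw yaw -0.05
```

Request:
servo_tool(moves="0 0 0.0045 0 0 0;-0.01 0 0.0045 0 0 0;-0.01 0 0.0045 0 0 0;-0.01 0 0.002 0 0 0;-0.01 0 0.001 0 0 0;-0.01 0 0.0003 0 0 0;-0.01 0 0.0003 0 0 0")

```text
t: 35.78
ee_pos: [561.5, 168.6, 156.2]
orientation: [-1.209, 1.21, -1.21]
ft_force: [-7.8, -0.7, 19.5]
width: 0.3
```

```bash
python3 st.py
```

```text
t 35.77 pos [561.52 168.64 156.17] w 0.35 F [-7.8 -0.7 19.5] M [-0.34  1.49 -0.04] q [0.27 0.48 1.78 0.   0.89 0.27]
 y [-3.e-04  2.e-04 -1.e+00] z [ 1.e+00 -9.e-04 -3.e-04] jaw yaw -0.05
```

Request:
servo_tool(moves="0 0 0.03 0 0 0;0.05 0 0.035 0 0 0;0.1 0 0.035 0 0 0;0.14 0 0.02 0 0 0;0.144 0 -0.02 0 0 0;0.144 0 -0.045 0 0 0;0.144 0 -0.054 0 0 0;0.144 0 -0.054 0 0 0")

```text
t: 36.78
ee_pos: [705.6, 168.4, 100.5]
orientation: [-1.209, 1.21, -1.21]
ft_force: [-0.7, 0.1, 0.6]
width: 0.5
```

```bash
python3 st.py
```

```text
t 36.77 pos [705.64 168.42 100.49] w 0.46 F [-0.7  0.1  0.6] M [-0.08  0.05  0.01] q [ 0.22  0.73  1.46 -0.    0.96  0.22]
 y [-3.e-04 -1.e-04 -1.e+00] z [ 1.e+00 -8.e-04 -3.e-04] jaw yaw -0.05
```

Request:
servo_tool(moves="0 0 -0.0005 0 0 0;0 0 -0.001 0 0 0;0 0 -0.0015 0 0 0;0 0 -0.002 0 0 0;0 0 -0.002 0 0 0")

```text
t: 37.4
ee_pos: [705.9, 168.5, 99.4]
orientation: [-1.208, 1.209, -1.21]
ft_force: [-2.0, -0.4, 6.8]
width: 0.3
```

```bash
python3 st.py
```

```text
t 37.4 pos [705.87 168.54  99.41] w 0.32 F [-2.  -0.4  6.8] M [-0.12  0.47 -0.  ] q [0.22 0.73 1.46 0.   0.95 0.22]
 y [ 6.e-04  1.e-04 -1.e+00] z [ 1.e+00 -8.e-04  6.e-04] jaw yaw -0.04
```

Request:
servo_tool(moves="0 0 0.03 0 0 0;0 0 0.08 0 0 0;-0.03 0 0.13 0 0 0;-0.06 -0.05 0.15 0 0 0;-0.09 -0.1 0.15 0 0 0;-0.12 -0.15 0.15 0 0 0;-0.15 -0.2 0.15 0 0 0;-0.18 -0.25 0.15 0 0 0", hand=0)

```text
t: 38.4
ee_pos: [524.6, -83.0, 248.6]
orientation: [-1.209, 1.209, -1.21]
ft_force: [0.2, -2.5, -0.2]
width: 76.9
```

```bash
python3 st.py; python3 - <<'E'
from h import *
t=grab('top'); s=grab('scene')
a=cv2.resize(s['pixels'][205:255,305:370],(520,400),interpolation=cv2.INTER_CUBIC); b=cv2.resize(t['pixels'][175:225,185:235],(280,280),interpolation=cv2.INTER_CUBIC); b=cv2.copyMakeBorder(b,0,120,0,0,0)
save('s6.png',np.hstack([a,b]))
Ps=[]
for k in range(6):
    if k: t=ctrl.get_image('top')
    c=cloud(t); g=t['pixels'].max(2); near=(np.hypot(c[...,0]-582,c[...,1]-168.5)<26)&(c[...,2]>120)&(c[...,2]<150); Ps.append(c[near])
P=np.vstack(Ps); A=np.c_[P[:,:2]-[582,168.5],np.ones(len(P))]; print(len(P),'cap plane',np.linalg.lstsq(A,P[:,2],rcond=None)[0])
x,y=210,199
m=((g<95)&(np.hypot(*(np.mgrid[:420,:560]-np.array([199,208])[:,None,None]))<16)).astype(np.uint8)
k=max(cv2.findContours(m,cv2.RETR_EXTERNAL,cv2.CHAIN_APPROX_NONE)[0],key=len); e=cv2.fitEllipse(k); print(e,onplane(t,e[0],136).round(1))
E
```

```text
t 38.4 pos [524.59 -82.96 248.6 ] w 76.9 F [ 0.2 -2.5 -0.2] M [-0.09  0.04  0.03] q [-0.18  0.28  1.83 -0.    1.03 -0.18]
 y [ 7.e-04 -3.e-04 -1.e+00] z [ 1.e+00 -5.e-04  7.e-04] jaw yaw -0.03
1563 cap plane [-2.53380706e-02 -1.93275916e-02  1.37751789e+02]
((208.28009033203125, 199.01358032226562), (20.76292610168457, 23.713401794433594), 135.2935333251953) [[579.5 167.7 136. ]]
```

View pics/s6.png

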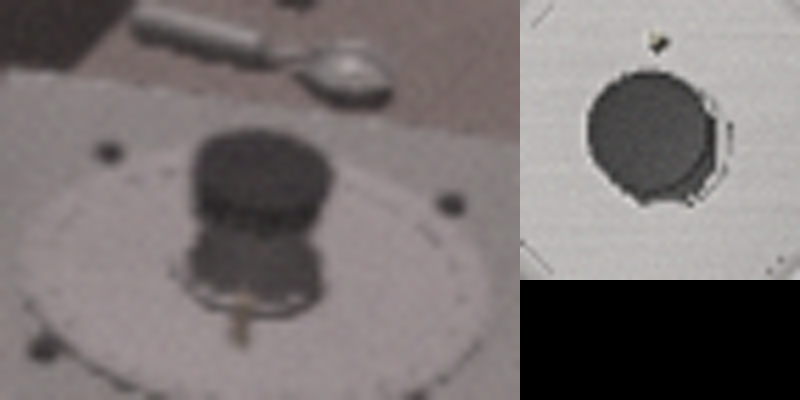

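```bash
python3 - <<'E'
from h import *
c=[];q=[]
for k in range(4):
    t=ctrl.get_image('top'); C=cloud(t); x=C[...,0]-582; y=C[...,1]-168.5; r=np.hypot(x,y)
    m=(np.maximum(abs(x),abs(y))<125)&(r>112)&(abs(C[...,2]-81)<8); c.append(C[m]); q.append(C[(r<27)&(C[...,2]>122)&(C[...,2]<150)])
for P in(np.vstack(c),np.vstack(q)):
    A=np.c_[P[:,:2]-[582,168.5],np.ones(len(P))]; s,res,_,_=np.linalg.lstsq(A,P[:,2],rcond=None); sd=np.sqrt(res[0]/len(P)); print(len(P),s.round(4),'sd',sd.round(2),'slope se',(sd/np.sqrt(len(P))/A[:,0].std()).round(4))
g=t['pixels'].max(2).astype(int); v=199
print(g[185:216:1,196:226][:, ::1][8:24:4]); 
# radial disc edge: gray level hist
b=cv2.resize(t['pixels'][180:220,188:228],(600,600),interpolation=cv2.INTER_NEAREST); save('t7.png',np.clip(b.astype(int)*2.0,0,255).astype(np.uint8))
E
```

```text
10365 [2.00000e-04 9.00000e-04 8.05428e+01] sd 2.66 slope se 0.0003
1129 [-3.06000e-02 -2.21000e-02  1.37714e+02] sd 2.47 slope se 0.0054
[[188 191  87  61  67  66  72  69  76  73  73  74  77  73  75  77  82  77
   76  80  75 101 184 134 176 188 187 186 188 188]
 [201  69  63  72  73  78  74  74  73  70  77  72  77  78  76  76  77  79
   79  84  82  85  55  58 172 178  97 176 186 182]
 [195 129  74  71  71  71  75  78  74  74  81  80  77  75  79  78  81  79
   88  83  85  78  63  64 171 182 147 183 188 186]
 [191 191 200 151  87  70  71  76  76  81  80  79  78  82  78  78  80  87
   86  65  59  76  74  98 170 128 178 183 183 183]]
```

View pics/t7.png

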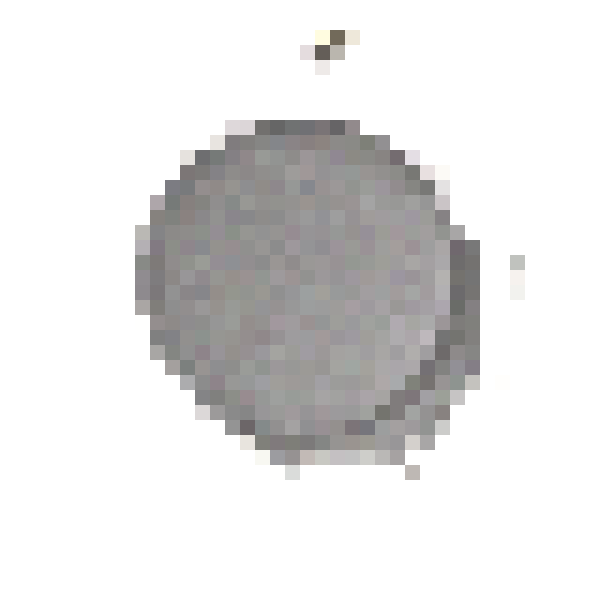

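Two checks agree that the cap is tilted about 1.5–2° and about 1 mm high: the touch heights and the depth plane (slopes -0.03 and -0.02, against 0 for the stove top). I'll take the cap off, look at the bare crown, and mend it.

Request:
servo_tool(moves="0.012 0.05 0 0 0 10;0.024 0.1 -0.02 0 0 20;0.036 0.15 -0.03 0 0 30;0.048 0.2 -0.04 0 0 40;0.057 0.2515 -0.05 0 0 50;0.057 0.2515 -0.05 0 0 60;0.057 0.2515 -0.05 0 0 70;0.057 0.2515 -0.05 0 0 80", hand=0)

```text
t: 39.95
ee_pos: [582.5, 171.0, 198.0]
orientation: [-1.567, 0.132, -0.132]
ft_force: [-0.6, 0.1, -0.1]
width: 87.6
```

Request:
servo_tool(moves="0 0 -0.01 0 0 10;0 0 -0.025 0 0 10;0 0 -0.04 0 0 10;0 0 -0.05 0 0 10;0 0 -0.052 0 0 10;0 0 -0.052 0 0 10")

```text
t: 40.7
ee_pos: [582.8, 169.9, 146.3]
orientation: [-1.571, 0.001, -0.001]
ft_force: [-0.2, 0.7, -0.3]
width: 87.8
```

```bash
python3 st.py
```

```text
t 40.7 pos [582.79 169.92 146.33] w 87.8 F [-0.2  0.7 -0.3] M [-0.06 -0.03 -0.04] q [ 0.26  0.52  1.73  0.    0.89 -1.31]
 y [ 0.  0. -1.] z [0.0015 1.     0.    ] jaw yaw 89.92
```

Request:
servo_tool(moves="-0.001 -0.0014 0 0 0 0;-0.001 -0.0014 0 0 0 0")

```text
t: 40.95
ee_pos: [581.8, 168.4, 146.8]
orientation: [-1.571, 0.0, -0.001]
ft_force: [0.1, -0.4, -0.7]
width: 88.1
```

Request:
servo_tool(moves="0 0 0 0 0 0;0 0 0 0 0 0;0 0 0 0 0 0;0 0 0 0 0 0;0 0 0 0 0 0", hand=255)

```text
t: 41.58
ee_pos: [581.7, 168.6, 146.4]
orientation: [-1.571, 0.001, -0.001]
ft_force: [-0.7, 1.2, 0.6]
width: 61.1
```

```bash
python3 st.py
```

```text
t 41.58 pos [581.68 168.62 146.38] w 61.08 F [-0.7  1.2  0.6] M [0.14 0.03 0.05] q [ 0.26  0.52  1.74  0.    0.89 -1.31]
 y [ 0.e+00  1.e-04 -1.e+00] z [9.e-04 1.e+00 1.e-04] jaw yaw 89.95
```

Request:
servo_tool(moves="0 0 0.01 0 0 0;0 0 0.03 0 0 0;0 -0.05 0.045 0 0 0;0 -0.1 0.05 0 0 0;0 -0.15 0.05 0 0 0;0 -0.19 0.05 0 0 0;0 -0.2 0.05 0 0 0")

```text
t: 42.45
ee_pos: [581.5, -33.6, 196.9]
orientation: [-1.571, 0.003, -0.003]
ft_force: [-0.0, -0.2, -0.9]
width: 61.1
```

```bash
python3 st.py; python3 - <<'E'
from h import *
Q=[]
for k in range(8):
    t=ctrl.get_image('top'); C=cloud(t); x=C[...,0]-582; y=C[...,1]-168.5; r=np.hypot(x,y)
    Q.append(C[(r<26)&(r>18)&(C[...,2]>122)&(C[...,2]<142)])
P=np.vstack(Q); print(np.percentile(P[:,2],[5,25,50,75,95]).round(1))
A=np.c_[P[:,:2]-[582,168.5],np.ones(len(P))]
s,res,_,_=np.linalg.lstsq(A,P[:,2],rcond=None); sd=np.sqrt(res[0]/len(P)); print(len(P),s.round(4),'sd',sd.round(2),'se',(sd/np.sqrt(len(P))/A[:,0].std()).round(4))
save('t8.png',cv2.resize(t['pixels'][180:220,188:228],(600,600),interpolation=cv2.INTER_NEAREST))
E
```

```text
t 42.45 pos [581.53 -33.6  196.87] w 61.07 F [-0.  -0.2 -0.9] M [0.08 0.05 0.01] q [-0.08  0.42  1.76 -0.    0.96 -1.65]
 y [ 3.e-04 -3.e-04 -1.e+00] z [ 3.6e-03  1.0e+00 -3.0e-04] jaw yaw 89.8
[127.1 129.5 131.4 133.2 135.7]
1105 [-3.070000e-02 -2.540000e-02  1.313319e+02] sd 2.58 se 0.0049
```

View pics/t8.png

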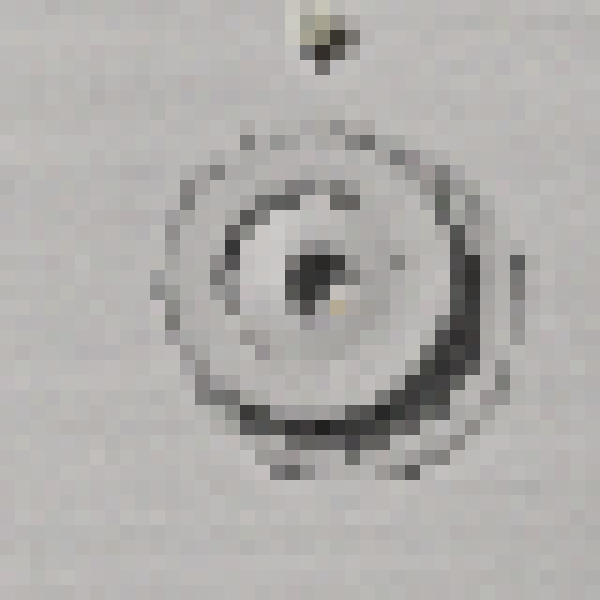

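The crown itself leans about 2° towards +x+y, the same slopes as the cap had. The cap's boss can mend this from inside the recess: nudge the crown's head towards -x-y and press lightly.

Request:
servo_tool(moves="0 0.05 0 0 0 0;0 0.1 0 0 0 0;0 0.15 -0.01 0 0 0;0 0.19 -0.03 0 0 0;0 0.2 -0.042 0 0 0;0 0.2 -0.046 0 0 0;0 0.2 -0.048 0 0 0;0 0.2 -0.048 0 0 0")

```text
t: 43.85
ee_pos: [582.1, 167.5, 148.9]
orientation: [-1.571, 0.001, -0.002]
ft_force: [0.8, -0.0, -2.2]
width: 60.9
```

```bash
python3 st.py
```

```text
t 43.85 pos [582.09 167.52 148.88] w 60.93 F [ 0.8 -0.  -2.2] M [ 0.08  0.01 -0.  ] q [ 0.26  0.51  1.74 -0.    0.89 -1.31]
 y [ 8.e-04  0.e+00 -1.e+00] z [0.0022 1.     0.    ] jaw yaw 89.88
```

Request:
servo_tool(moves="-0.001 -0.001 -0.0015 0 0 0;-0.002 -0.002 -0.0015 0 0 0;-0.003 -0.003 -0.0015 0 0 0;-0.0035 -0.0035 -0.0015 0 0 0;-0.0035 -0.0035 -0.0015 0 0 0")

```text
t: 44.48
ee_pos: [578.6, 165.3, 147.3]
orientation: [-1.57, -0.0, -0.002]
ft_force: [0.8, 2.0, 3.0]
width: 60.7
```

```bash
python3 st.py
```

```text
t 44.48 pos [578.62 165.29 147.29] w 60.65 F [0.8 2.  3. ] M [ 0.49 -0.21 -0.03] q [ 0.26  0.51  1.75  0.    0.89 -1.31]
 y [ 1.2e-03  5.0e-04 -1.0e+00] z [9.e-04 1.e+00 5.e-04] jaw yaw 89.95
```

Request:
servo_tool(moves="-0.0005 -0.0005 0.0005 0 0 0;-0.001 -0.001 0.0005 0 0 0;-0.0015 -0.0015 0.0005 0 0 0;-0.0015 -0.0015 0.0005 0 0 0")

```text
t: 44.98
ee_pos: [577.6, 164.2, 147.7]
orientation: [-1.569, -0.001, -0.003]
ft_force: [3.7, 5.0, 0.9]
width: 61.1
```

```bash
python3 st.py
```

```text
t 44.98 pos [577.56 164.21 147.74] w 61.06 F [3.7 5.  0.9] M [ 1.03 -0.67  0.01] q [ 0.26  0.51  1.75  0.    0.88 -1.31]
 y [ 0.0022  0.0013 -1.    ] z [0.0011 1.     0.0013] jaw yaw 89.94
```

The head moved freely, so it isn't wedged. Re-centring and lowering the cap level.

Request:
servo_tool(moves="0.001 0.001 0.0005 0 0 0;0.002 0.002 0.0005 0 0 0;0.003 0.0032 0.0005 0 0 0;0.0037 0.0042 0 0 0 0;0.0037 0.0042 -0.0005 0 0 0;0.0037 0.0042 -0.001 0 0 0;0.0037 0.0042 -0.001 0 0 0")

```text
t: 45.85
ee_pos: [580.2, 167.7, 146.5]
orientation: [-1.571, 0.001, -0.0]
ft_force: [-1.0, 0.5, 0.5]
width: 60.6
```

```bash
python3 st.py
```

```text
t 45.85 pos [580.23 167.71 146.45] w 60.63 F [-1.   0.5  0.5] M [0.08 0.21 0.08] q [ 0.26  0.51  1.74  0.    0.89 -1.31]
 y [-2.e-04 -0.e+00 -1.e+00] z [ 9.e-04  1.e+00 -0.e+00] jaw yaw 89.95
```

Request:
servo_tool(moves="0 0 -0.0005 0 0 0;0 0 -0.001 0 0 0;0 0 -0.001 0 0 0")

```text
t: 46.22
ee_pos: [580.6, 167.7, 146.3]
orientation: [-1.571, 0.0, -0.001]
ft_force: [-3.2, -1.3, 8.3]
width: 60.7
```

```bash
python3 st.py
```

```text
t 46.23 pos [580.59 167.73 146.27] w 60.73 F [-3.2 -1.3  8.3] M [-0.06  0.49  0.02] q [ 0.26  0.51  1.74 -0.    0.89 -1.31]
 y [ 7.e-04  1.e-04 -1.e+00] z [8.e-04 1.e+00 1.e-04] jaw yaw 89.95
```

Request:
servo_tool(moves="-0.0015 -0.0015 0.002 0 0 0;-0.003 -0.003 0.002 0 0 0;-0.0045 -0.0045 0.002 0 0 0;-0.0045 -0.0045 0.001 0 0 0;-0.0045 -0.0045 0 0 0 0;-0.0045 -0.0045 -0.0005 0 0 0;-0.0045 -0.0045 -0.0005 0 0 0")

```text
t: 47.1
ee_pos: [578.0, 164.9, 146.9]
orientation: [-1.568, -0.003, -0.005]
ft_force: [0.7, 6.5, 9.8]
width: 60.7
```

```bash
python3 st.py
```

```text
t 47.1 pos [578.03 164.94 146.85] w 60.67 F [0.7 6.5 9.8] M [ 1.43 -0.2   0.02] q [ 0.26  0.51  1.75  0.    0.88 -1.31]
 y [ 0.0054  0.0032 -1.    ] z [0.0013 1.     0.0032] jaw yaw 89.93
```

Request:
servo_tool(moves="0.0015 0.0015 0.003 0 0 0;0.004 0.004 0.003 0 0 0;0.0054 0.0048 0.003 0 0 0;0.0054 0.0048 0.002 0 0 0;0.0054 0.0048 0.0012 0 0 0;0.0054 0.0048 0.0008 0 0 0")

```text
t: 47.85
ee_pos: [581.4, 168.1, 146.3]
orientation: [-1.571, 0.0, -0.001]
ft_force: [-2.0, 0.0, 7.7]
width: 61.2
```

```bash
python3 st.py
```

```text
t 47.85 pos [581.42 168.07 146.26] w 61.18 F [-2.   0.   7.7] M [ 0.11  0.34 -0.03] q [ 0.26  0.51  1.74  0.    0.89 -1.31]
 y [ 4.e-04  2.e-04 -1.e+00] z [1.e-03 1.e+00 2.e-04] jaw yaw 89.94
```

Request:
servo_tool(moves="0 0 0 0 0 0;0 0 0 0 0 0;0 0 0 0 0 0;0 0 0.02 0 0 0;0 0 0.06 0 0 0;0 -0.05 0.08 0 0 0;0 -0.11 0.08 0 0 0;-0.01 -0.17 0.08 0 0 0", hand=0)

```text
t: 48.85
ee_pos: [571.6, -3.5, 226.1]
orientation: [-1.571, -0.001, -0.001]
ft_force: [0.5, -1.2, 0.2]
width: 88.0
```

```bash
python3 st.py; cat > pl.py <<'E'
from h import *
Q=[]
for k in range(5):
    t=ctrl.get_image('top'); C=cloud(t); r=np.hypot(C[...,0]-582,C[...,1]-168.5)
    Q.append(C[(r<27)&(C[...,2]>125)&(C[...,2]<150)])
P=np.vstack(Q); A=np.c_[P[:,:2]-[582,168.5],np.ones(len(P))]
s,res,_,_=np.linalg.lstsq(A,P[:,2],rcond=None); sd=np.sqrt(res[0]/len(P)); print(len(P),s.round(4),'sd',sd.round(2),'se',(sd/np.sqrt(len(P))/A[:,0].std()).round(4))
np.save('last.npy',t['pixels'])
E
python3 pl.py
```

```text
t 48.85 pos [571.61  -3.48 226.12] w 88.0 F [ 0.5 -1.2  0.2] M [ 0.03 -0.04  0.01] q [-0.03  0.36  1.76 -0.    1.01 -1.6 ]
 y [ 1.5e-03 -2.0e-04 -1.0e+00] z [-0.e+00  1.e+00 -2.e-04] jaw yaw 90.0
1415 [-2.040000e-02 -1.480000e-02  1.377131e+02] sd 2.47 se 0.0049
```

```bash
python3 - <<'E'
from h import *
Cs=[cloud(ctrl.get_image('top')) for _ in range(6)]
def pl(name,x0,y0,r,lo,hi):
    P=np.vstack([C[(np.hypot(C[...,0]-x0,C[...,1]-y0)<r)&(C[...,2]>lo)&(C[...,2]<hi)] for C in Cs])
    A=np.c_[P[:,:2]-[x0,y0],np.ones(len(P))]; s=np.linalg.lstsq(A,P[:,2],rcond=None)[0]; sd=(P[:,2]-A@s).std(); print(name,len(P),s.round(4),'se',(sd/np.sqrt(len(P))/A[:,0].std()).round(4), P.mean(0).round(1))
t=load('top'); 
s0=onplane(t,(142,302),95)[0]; pl('salt',s0[0],s0[1],26,85,105)
pl('big',584,-366,38,50,75); pl('cap',582,168.5,27,125,150); pl('cap22',582,168.5,22,125,150)
k=onplane(t,(490,238),110)[0]; m0=onplane(t,(360,149),55)[0]
print(s0)
E
```

```text
salt 1543 [-1.20000e-03  4.32000e-02  9.53392e+01] se 0.0059 [285.5 356.7  95.4]
big 2578 [-1.93000e-02  3.40000e-02  6.14608e+01] se 0.0058 [ 584.  -366.6   61.4]
cap 1703 [-1.720000e-02 -1.160000e-02  1.378129e+02] se 0.0044 [582.  168.4 137.8]
cap22 1115 [-1.960000e-02 -1.160000e-02  1.379492e+02] se 0.0068 [582.  168.5 137.9]
[285.94394307 356.25185328  95.        ]
```

Level control objects show the same false slopes (0.02–0.04), so the residual cap slope of 0.017 is within what this method can resolve. I'll make one last light touch on the cap to check height.

Request:
servo_tool(moves="0 0.05 0 0 0 0;0 0.11 -0.02 0 0 0;0.005 0.165 -0.04 0 0 0;0.005 0.169 -0.055 0 0 0;0.005 0.169 -0.062 0 0 0;0.005 0.169 -0.067 0 0 0;0.005 0.169 -0.069 0 0 0;0.005 0.169 -0.069 0 0 0", hand=255)

```text
t: 50.4
ee_pos: [576.6, 166.2, 157.1]
orientation: [-1.571, 0.001, -0.002]
ft_force: [0.6, 0.2, -0.3]
width: 11.5
```

Request:
servo_tool(moves="0 0 -0.0005 0 0 0;0 0 -0.001 0 0 0;0 0 -0.0015 0 0 0;0 0 -0.002 0 0 0;0 0 -0.002 0 0 0")

```text
t: 51.02
ee_pos: [576.7, 166.8, 156.2]
orientation: [-1.571, -0.0, -0.001]
ft_force: [-3.6, -3.1, 11.4]
width: 0.3
```

```bash
python3 st.py
```

```text
t 51.02 pos [576.69 166.8  156.18] w 0.34 F [-3.6 -3.1 11.4] M [-0.56  0.56  0.01] q [ 0.26  0.49  1.74 -0.    0.9  -1.31]
 y [ 1.2e-03 -3.0e-04 -1.0e+00] z [ 7.e-04  1.e+00 -3.e-04] jaw yaw 89.96
```

Request:
servo_tool(moves="0 0 0.02 0 0 0;0 0 0.06 0 0 0;0 -0.05 0.09 0 0 0;0 -0.11 0.09 0 0 0;-0.01 -0.17 0.09 0 0 0;-0.02 -0.22 0.09 0 0 0;-0.02 -0.22 0.09 0 0 0", hand=0)

```text
t: 51.9
ee_pos: [555.6, -55.8, 244.8]
orientation: [-1.571, 0.004, -0.004]
ft_force: [0.2, 0.9, -0.2]
width: 67.2
```

```bash
python3 st.py; python3 - <<'E'
from h import *
t=grab('top'); s=grab('scene')
o=[]
def ov(im,u0,v0,w,h,cc):
    S=10; p=np.clip(im['pixels'][v0:v0+h,u0:u0+w].astype(int)*1.6,0,255).astype(np.uint8); p=np.ascontiguousarray(cv2.resize(p,None,fx=S,fy=S,interpolation=cv2.INTER_CUBIC)); a=np.linspace(0,2*np.pi,80)
    for r,z,c in cc:
        uv=(proj(im,np.c_[581.5+r*np.cos(a),168.3+r*np.sin(a),0*a+z])-[u0,v0]+.5)*S; cv2.polylines(p,[uv.astype(np.int32)],True,c,1)
    return p
cc=[(31,136,(255,0,0)),(28,112,(0,255,0)),(20,112,(0,0,255))]
save('f.png',np.hstack([ov(t,188,178,40,40,cc),ov(s,317,210,40,40,cc)]))
save('f2.png',t['pixels']); save('f3.png',s['pixels'])
E
```

```text
t 51.9 pos [555.59 -55.76 244.82] w 67.17 F [ 0.2  0.9 -0.2] M [ 0.06 -0.03  0.  ] q [-0.12  0.32  1.78 -0.    1.04 -1.69]
 y [ 1.e-04 -3.e-04 -1.e+00] z [ 5.2e-03  1.0e+00 -3.0e-04] jaw yaw 89.7
```

View pics/f.png

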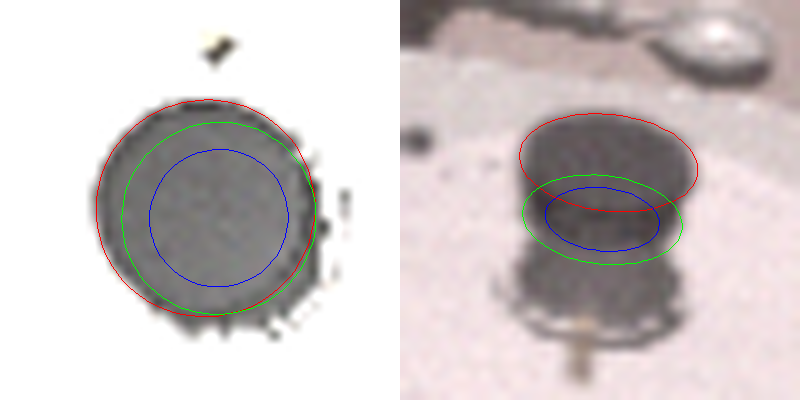

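View pics/f2.png

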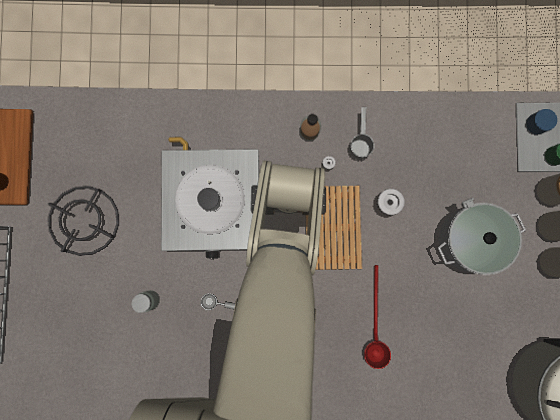

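Both views show the cap fitting the projected seated outline at (581.5,168.3): disc top at z 136, head underside at 112. Nothing else has moved and the arm is clear. Handing in.

```bash
python3 -c "
from h import *
print(ctrl.close_job())"
```

```text
the job is handed in; nothing more can be done
None
```

The burner is back together and handed in at about 52 s of the 67 s allowed, but my checks do not agree on whether the crown is exactly level and fully home.

**What I did**
- **Crown:** I picked the crown off the trivet (gripped width 56.0 mm), tipped it 25° and hooked the low edge of its neck into the cup. I straightened it in steps as it slid down, and it stopped at a push of about 16 N.
- **Cap:** I centred the cap in the grip along both axes and laid it on the crown.
- **Correction:** I took the cap off once because the crown seemed to lean. I nudged the crown's head level with the cap's boss and laid the cap again. The hardest push at any point was about 20 N.

**Last checks**
- **Agreed:** In both cameras the cap sits centred, within about 1 mm of the expected outline. In the last overhead view the other items stood where they began. The arm was clear and touching nothing.
- **Height disagreed:** Touching the cap put its top at about 136.8 mm against a nominal 136. That is roughly 0.5–0.8 mm high after allowing for a 0.3–0.4 mm height bias I measured on the stove top. It did not change when I pressed it again.
- **Tilt not settled:** The depth readings showed about 1° of cap tilt (about 2° before the correction). Other objects standing level gave false slopes of the same size. I did not repeat the touch test for tilt after the correction, so a small lean of the crown within its play in the cup is possible.

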